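# Put a batch of power modules under test

### The arm

A 7-joint arm with a two-finger parallel gripper is mounted at the origin on the work surface. World frame = base frame: x ahead of the robot, y to its left, z up, the work surface at z = 0. Lengths are in m, angles in rad, forces in N, time in s.
With the tool pointing down it reaches from about 0.35 to 0.9 m from the base axis. Payload 7.2 kg.
Tool frame: the origin (TCP) lies at the very end of the fingers, on their centre line; the grasp point (between the pads) lies bot.grasp_offset behind it (bot.grasp_offset is the distance from the TCP to the grasp point, in m); z points along the fingers, y is the line along which they close (so a half turn about z gives the same grasp; the last joint's range is limited). The gripper opens to 85 mm and grips with 20 to 120 N. Pads are 22 mm wide; open, the fingers measure 114 mm over their backs; the gripper's body (76 mm by 85 mm) begins 54 mm behind the grasp point. The pads swing forward as they close: fully open they stand 13 mm farther back than shut.
Start: joints at [-1.385, 0.411, -0.013, 1.596, 0.006, 1.134, -0.082], TCP at [0.157, 0.605, 0.193] pointing down, gripper open.
Joint ranges: [-2.95, 2.95], [-0.29, 1.99], [-1.47, 1.44], [0.14, 2.54], [-1.03, 4.17], [0.13, 1.85], [-2.86, 2.86]. Speed limits (rad/s): [2.39, 2.39, 3.01, 3.01, 3.14, 3.14, 3.14].

### API

Orientations are given as a unit quaternion [w, x, y, z].
In Python, from cell import readout, camera, workorder, bot gives the robot as it stands.
- The arm moves only by the tool jog_arm, never from a script. Its argument "steps" is a list of rows, each an object of numbers: "tx", "ty", "tz": the shift along the tool's x, y, z in mm; "ax", "ay", "az": the turn, a rotation vector about the tool's x, y, z in degrees; "claw": the opening, from -1 (shut) to 1 (fully open), so that 0 is half open. A call has 1 to 20 rows; each row is the pose to reach, as a shift and turn from the pose commanded when the call began, along the tool's axes at that moment; what a row does not reach only later rows make up. A row lasts 1/12 s, in which the tool goes at most 41.7 mm and 7.16 degrees, less where a joint would pass 70% of its speed; a pose out of reach is approached as far as the arm can. A call with a gripper value outside its range is refused whole. The fingers move at their own pace and stop on an object; the grip force is fixed at half the most. Time passes only in rows, so rows that repeat a pose let the fingers close. It gives the time, the measured TCP pose, the force, the opening and the grip force at its end, in the units of the state.
- readout.get_state(): the state, without advancing time (a new reading comes with each control period).
- camera(name): name is "scene" or "top" or "wrist"; returns a dict with "image" (420x560x3 uint8, red, green, blue), "vfov" (degrees; the focal length in pixels is half the picture's height over the tangent of half this angle, whatever the lens; pixels are square), "cx", "cy" (the principal point, pixels), "cam_to_world" (4x4, takes a point from camera to world coordinates); the wrist camera has in their place "mount" (4x4, takes a point from camera to tool coordinates, whose origin is the TCP and whose axes are the flange's). Camera axes: x right, y down, z forward; pixel columns grow to the right and rows downward; lengths in m; the calibration is good to about 2 mm. A picture is of the moment at which its call begins: read the wrist's pose just before it. There is no depth.
- workorder.sign_off(): hands the job in; it is judged then, once.
The state is a dict: "time": time; "q": joint angles; "qd": joint speeds; "effort": joint torques, N m; "position": TCP position; "tool_rot": TCP orientation; "contact_force": force on the tool from outside, world axes, zero at the start; "wrist_torque": the same for the moment, N m; "width": finger opening in m; "gripper_force": force on a finger pad.
Only numpy, scipy, OpenCV 4.12 (cv2) and the standard library are available. Lean on these libraries where they do the work, as an engineer would, in place of code of your own. Each camera call takes 0.05 s, during which the arm holds its last target. There are 200 camera calls.

### The job

Put the power modules under test: first turn the transformer's dial right back to 0, then lay every module that is on the bench flat into a pocket of the test nest, set the safety cover over the nest and press it straight down until both its clips have snapped under the rim, and only then turn the dial up to 6. Leave the other things on the bench where they are.

Things in the scene. Friction and masses are not known exactly. Their poses are not given: they have to be found in the camera images.
- nest: the test nest, fixed to the bench: black plinth (104 mm wide) on an aluminium base plate 200 x 140 x 8 mm, under a grey rim plate that overhangs it; on the plate black walls form four oblong pockets, two by two. A low grey terminal box with two brass posts stands at its +x end (out to x = 129 mm, 50 mm high). Origin: centre of its underside, on the bench; x along its length, z up.
- nest_rim (a point): centre of the top of the nest's grey rim plate, 34 mm above the bench; axes as the nest's. The plate is 172 mm long (x), 124 mm wide (y), 6 mm thick, and is also the pockets' floor. The pocket walls stand 14 mm above it (tops 48 mm above the bench) and measure 163 x 105 mm over the outside. The cover's clips snap under its two long edges, at their middles.
- cover: the nest's safety cover, loose, 0.3 to 0.45 kg: clear hood with grey end skirts and a black grip rib on top; 184 mm long (x), 116 mm wide (y), 134 with its two clip arms, 106 mm high. Origin: centre of its underside, between the lower edges of the skirts, on which it stands on the bench; z up. Home on the nest (either way round, x along the nest's x) its origin is 12 mm above the nest's origin.
- cover_seat (a point): point on the cover's axis 22 mm above its origin, level with the lower edges of the clear side walls (inside faces 110 mm apart), which go outside the pocket walls and sit on the rim plate when home; the skirts (inside faces 178 mm apart) go down past the plate's ends. Set down, it rests on its clip noses 14 to 18 mm above home; a push of 12 to 20 N snaps both clips.
- cover_grip (a point): centre of the top of the cover's black grip rib, 106 mm above the cover's origin. The rib is 90 mm long (the cover's x), 16 mm wide (its y) and 30 mm high, standing on the cover's flat top (76 mm above the cover's origin). Axes as the cover's.
- clip_left (a joint): rigid black clip arm, 30 mm wide and 60 mm long, hinged on the cover's +y side with a spring; its nose reaches 6 mm inwards. 0 rad: hanging straight (at rest, or snapped under the rim); it swings outwards to about 0.12 rad while the nose rides over the rim's edge.
- clip_right (a joint): the same on the cover's -y side.
- variac: the variable transformer, fixed to the bench: grey finned drum 132 mm across, 103 mm high, white scale plate on top. Origin: centre of its underside, z up. Eleven black scale lines, one each 30 degrees, are 0 to 10 clockwise from above; 0, 5 and 10 are longer and thicker. Line 5 lies along the drum's +x, line 0 is 150 degrees anticlockwise from it, line 10 is 150 clockwise; the gap is at -x.
- dial (a joint): angle of the transformer's knob in rad: 0 with its pointer on the line for 0 (an end stop), growing clockwise seen from above, 0.5236 rad to each line of the scale, so 3.142 at 6, and 5.236 at 10 (the other end stop). It stays where it is left (friction about 0.05 N m).
- dial_grip (a point): centre of the top of the knob, on its vertical axis, 138 mm above the bench. The knob is a black bar grip 58 mm long, 14 mm wide and 26 mm high on a 60 mm disc 8 mm thick; this point turns with it: x points along the bar towards the white pointer.
- module0: a power module to be tested (2 to 4 of them are there): oblong block 66 mm long (x), 30 mm wide (y), 42 mm high, black case with aluminium top and a grey strip with three screws at one end of the top, 0.11 to 0.23 kg. Origin: centre of its underside; z up. Each lies flat on the bench at the start, and may go into any pocket, either way round.
- module1: a power module to be tested (2 to 4 of them are there): oblong block 66 mm long (x), 30 mm wide (y), 42 mm high, black case with aluminium top and a grey strip with three screws at one end of the top, 0.11 to 0.23 kg. Origin: centre of its underside; z up. Each lies flat on the bench at the start, and may go into any pocket, either way round.
- module2: a power module to be tested (2 to 4 of them are there): oblong block 66 mm long (x), 30 mm wide (y), 42 mm high, black case with aluminium top and a grey strip with three screws at one end of the top, 0.11 to 0.23 kg. Origin: centre of its underside; z up. Each lies flat on the bench at the start, and may go into any pocket, either way round.
- module3: a power module to be tested (2 to 4 of them are there): oblong block 66 mm long (x), 30 mm wide (y), 42 mm high, black case with aluminium top and a grey strip with three screws at one end of the top, 0.11 to 0.23 kg. Origin: centre of its underside; z up. Each lies flat on the bench at the start, and may go into any pocket, either way round.
- pocket0 (a point): centre of the floor of one of the nest's pockets, at x -40, y 29 mm in the nest's frame, 34 mm above the bench; the pocket is 73 mm long (the nest's x), 37 mm wide and 14 mm deep; axes as the nest's, z up.
- pocket1 (a point): centre of the floor of one of the nest's pockets, at x -40, y -29 mm in the nest's frame, 34 mm above the bench; the pocket is 73 mm long (the nest's x), 37 mm wide and 14 mm deep; axes as the nest's, z up.
- pocket2 (a point): centre of the floor of one of the nest's pockets, at x 40, y 29 mm in the nest's frame, 34 mm above the bench; the pocket is 73 mm long (the nest's x), 37 mm wide and 14 mm deep; axes as the nest's, z up.
- pocket3 (a point): centre of the floor of one of the nest's pockets, at x 40, y -29 mm in the nest's frame, 34 mm above the bench; the pocket is 73 mm long (the nest's x), 37 mm wide and 14 mm deep; axes as the nest's, z up.
- spray_can: bystander: upright aerosol can, 54 mm in diameter, 170 mm high; origin under its centre
- tape_roll: bystander: roll of grey tape lying flat, 100 mm across, 48 mm high; origin under its centre
- screwdriver: bystander: screwdriver 200 mm long, lying along its x; origin under its middle
- barrel0: bystander: black turned lens barrel, 60 mm across, 46 mm high; origin under its centre
- meter: bystander: grey hand-held meter lying flat, 150 x 75 x 36 mm; origin under its centre
- carton: bystander: small cardboard box 100 x 80 x 55 mm; origin under its centre
Not all that is in view belongs to the job. What is shaped like the module1 but blue is not meant.

How it is judged:
By the outcome, as a careful person would: the job done as asked, in the order asked, and still so for the second after the job is handed in, with the robot touching nothing.
Of module0, module1, module2, module3 only 2 to 4 are there at a start; the rules pass over those that are not, and their reading is None.
At some moment in a run one of module0, module1, module2, module3, cover may be knocked a few centimetres aside while the robot is not near it.
Once in a run the grip may slacken for a moment while it holds something.
It also fails if it takes over 210 s, if anything falls off the work surface, if the arm or the gripper's body presses on something with over 40 N, if the wrist force passes 120 N, or if a joint passes its speed limit or range.

## Working session

There is one attempt and no reset: what is moved stays moved. The work goes in short steps, Python scripts to look and compute and a tool call to move; the robot and the scene stay as the last step left them, time stands still between calls to the robot, and variables do not carry over. Pictures are saved under pics/ and viewed, at most 14 in all, crops included, and the job is handed in when it is done.

Besides the shell and the picture viewer there is one more tool, called after ">>>" as name(argument=value, ...), one argument or row to a line, values as JSON. jog_arm: Moves the arm, as the interface text tells. Its arguments: {"type":"object","properties":{"steps":{"type":"array","items":{"type":"object","properties":{"tx":{"type":"number"},"ty":{"type":"number"},"tz":{"type":"number"},"ax":{"type":"number"},"ay":{"type":"number"},"az":{"type":"number"},"claw":{"type":"number"}}}}},"required":["steps"]}

```bash
mkdir -p pics; ls; python3 - <<'E'
from cell import readout,camera,bot
import cv2,numpy as np
s=readout.get_state();print({k:np.round(v,4) for k,v in s.items()},bot.grasp_offset)
for n in("scene","top","wrist"):
    c=camera(n);cv2.imwrite(f"pics/{n}0.png",c["image"][:,:,::-1])
    print(n,c["vfov"],c["cx"],c["cy"],np.round(c.get("cam_to_world",c.get("mount")),4).tolist())
E
```

```text
pics
{'time': np.float64(0.0), 'q': array([-1.3852,  0.4119, -0.0127,  1.5971,  0.0056,  1.1343, -0.0822]), 'qd': array([-0.0006, -0.001 , -0.0001, -0.0018, -0.0019, -0.0004,  0.0004]), 'effort': array([ 1.40000e-03, -6.00629e+01,  6.82600e-01, -2.99410e+01,
        1.38000e-02,  1.09000e-02, -0.00000e+00]), 'position': array([0.1568, 0.6044, 0.1918]), 'tool_rot': array([-0.000e+00,  1.265e-01,  9.920e-01, -8.000e-04]), 'contact_force': array([ 0.1244, -0.1837,  0.1649]), 'wrist_torque': array([0.0098, 0.005 , 0.03  ]), 'gripper_force': np.float64(0.0), 'width': np.float64(0.0852)} 0.0187
scene 51.474958056503894 280.2240549981003 207.16502323786844 [[0.7771, 0.4666, -0.4223, 1.1266], [0.6293, -0.5682, 0.5302, -0.6917], [0.0075, -0.6778, -0.7352, 1.0946], [0.0, 0.0, 0.0, 1.0]]
top 56.52078127408156 278.1588912658273 207.13406126878309 [[-0.0006, -0.9782, 0.2079, 0.3335], [-1.0, 0.0007, 0.0, -0.0049], [-0.0001, -0.2079, -0.9782, 1.1379], [0.0, 0.0, 0.0, 1.0]]
wrist 67.45749287989742 277.7929864765686 212.5768311248663 [[-0.0011, -0.9486, -0.3166, 0.0814], [1.0, -0.001, -0.0005, -0.0002], [0.0002, -0.3166, 0.9486, -0.1809], [0.0, 0.0, 0.0, 1.0]]
```

View pics/top0.png

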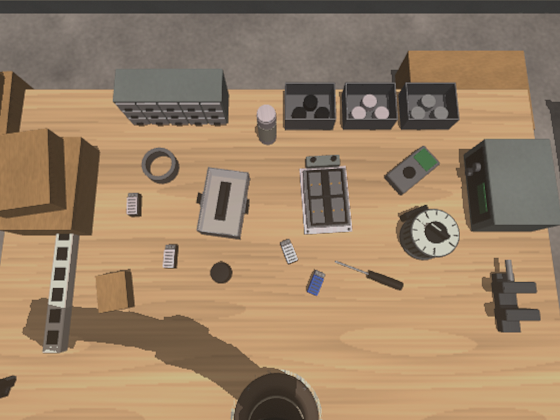

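View pics/scene0.png

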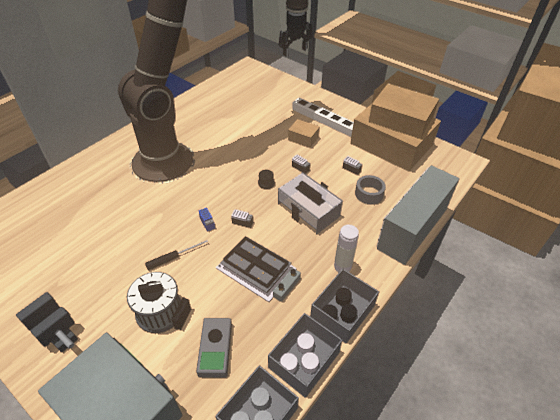

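```bash
cat > h.py <<'E'
from cell import readout,camera,workorder,bot
import cv2,numpy as np
from scipy.spatial.transform import Rotation as R
def tool():
    s=readout.get_state();T=np.eye(4);q=s["tool_rot"]
    T[:3,:3]=R.from_quat([q[1],q[2],q[3],q[0]]).as_matrix();T[:3,3]=s["position"];return T,s
def shot(n,f=None):
    T,s=tool();c=camera(n);c["T"]=c["cam_to_world"] if n!="wrist" else T@c["mount"]
    c["f"]=210/np.tan(np.radians(c["vfov"]/2))
    if f: cv2.imwrite(f"pics/{f}.png",c["image"][:,:,::-1]);np.savez(f"pics/{f}.npz",T=c["T"],f=c["f"],cx=c["cx"],cy=c["cy"])
    return c
def load(f): return {k:v for k,v in np.load(f"pics/{f}.npz").items()}
def pix(c,u,v,z):
    d=c["T"][:3,:3]@np.array([(u-c["cx"])/c["f"],(v-c["cy"])/c["f"],1]);o=c["T"][:3,3]
    return o+d*(z-o[2])/d[2]
def proj(c,P):
    p=(np.atleast_2d(P)-c["T"][:3,3])@c["T"][:3,:3]
    return p[:,:2]/p[:,2:]*c["f"]+[c["cx"],c["cy"]]
def go(x,y,z,yaw,**k):
    """needed jog to bring TCP to x,y,z pointing down, tool-y axis (closing line) at world angle yaw deg (mod 180)"""
    T,s=tool();
    best=None
    for a in (yaw,yaw+180):
        c,si=np.cos(np.radians(a)),np.sin(np.radians(a))
        yv=np.array([c,si,0]);zv=np.array([0,0,-1.]);M=np.c_[np.cross(yv,zv),yv,zv]
        rv=np.degrees(R.from_matrix(T[:3,:3].T@M).as_rotvec())
        if best is None or np.linalg.norm(rv)<np.linalg.norm(best): best=rv
    t=T[:3,:3].T@(np.array([x,y,z])-T[:3,3])*1000
    print("t",np.round(t,1),"a",np.round(best,1),"q7",np.round(s["q"][6],2));return t,best
E
python3 - <<'E'
from h import *
c=shot("top","top1")
for n,u,v,z in [("m_a",133,203,.042),("m_b",170,254,.042),("m_c",289,250,.042),("blue",316,282,.042),("dial",437,232,.138),("cover",223,201,.106),("nest",326,197,.034),("meter",412,170,.036),("can",267,112,.17),("tape",160,165,.048),("carton",115,290,.055),("barrel",221,271,.046),("sd",370,275,.02)]:
    p=pix(c,u,v,z);print(n,np.round(p,3),round(np.hypot(*p[:2]),3))
im=c["image"][:,:,::-1]
a=cv2.resize(im[150:300,110:260],None,fx=4,fy=4,interpolation=3)
b=cv2.resize(im[140:300,275:475],None,fx=4,fy=4,interpolation=3)[:600]
cv2.imwrite("pics/ca.png",a);cv2.imwrite("pics/cb.png",b)
print(proj(c,[[.157,.605,.19]]))
E
```

```text
m_a [0.579 0.412 0.042] 0.711
m_b [0.433 0.298 0.042] 0.525
m_c [ 0.444 -0.035  0.042] 0.445
blue [ 0.355 -0.109  0.042] 0.372
dial [ 0.48  -0.415  0.138] 0.635
cover [0.57  0.145 0.106] 0.588
nest [ 0.598 -0.144  0.034] 0.615
meter [ 0.679 -0.399  0.036] 0.788
can [0.799 0.025 0.17 ] 0.799
tape [0.691 0.34  0.048] 0.77
carton [0.334 0.438 0.055] 0.551
barrel [0.385 0.153 0.046] 0.415
sd [ 0.375 -0.264  0.02 ] 0.459
[[ 10.69159937 369.49120549]]
```

View pics/ca.png

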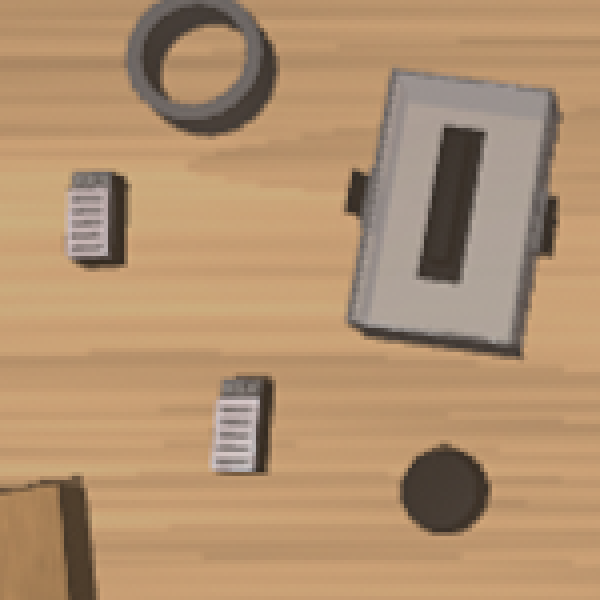

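View pics/cb.png

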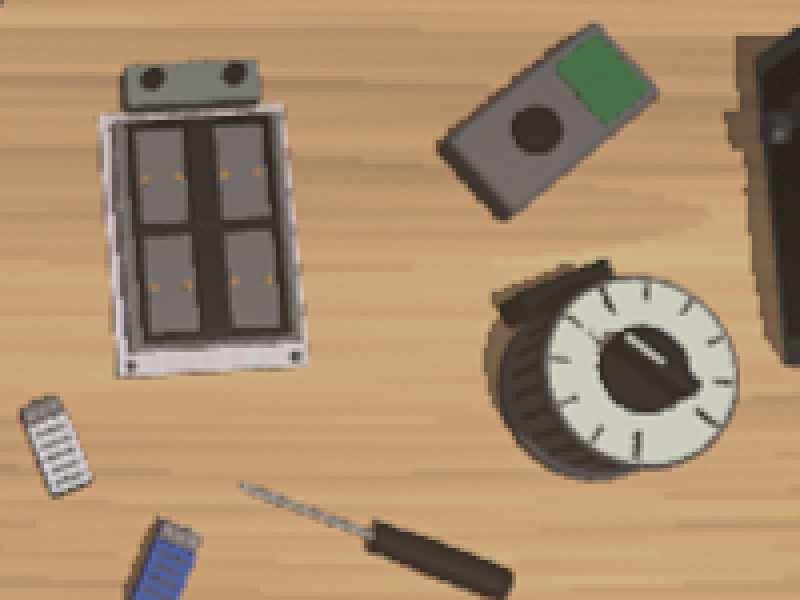

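```bash
python3 - <<'E'
from h import *
T,s=tool();print(np.round(T,3))
go(.5,.12,.3,90); go(.5,.12,.3,150)
E
```

```text
[[-0.968  0.251 -0.     0.157]
 [ 0.251  0.968 -0.001  0.605]
 [-0.    -0.001 -1.     0.192]
 [ 0.     0.     0.     1.   ]]
t [-453.9 -383.1 -107.4] a [ -0.1  -0.  -14.5] q7 -0.08
t [-453.9 -383.1 -107.4] a [ -0.   -0.  -74.5] q7 -0.08
```

>>> jog_arm(
  steps=[
    {"tx": -450, "ty": -380, "tz": -110, "az": 60},
    {"tx": -450, "ty": -380, "tz": -110, "az": 60},
    {"tx": -450, "ty": -380, "tz": -110, "az": 60},
    {"tx": -450, "ty": -380, "tz": -110, "az": 60},
    {"tx": -450, "ty": -380, "tz": -110, "az": 60},
    {"tx": -450, "ty": -380, "tz": -110, "az": 60},
    {"tx": -450, "ty": -380, "tz": -110, "az": 60},
    {"tx": -450, "ty": -380, "tz": -110, "az": 60},
    {"tx": -450, "ty": -380, "tz": -110, "az": 60},
    {"tx": -450, "ty": -380, "tz": -110, "az": 60},
    {"tx": -450, "ty": -380, "tz": -110, "az": 60},
    {"tx": -450, "ty": -380, "tz": -110, "az": 60},
    {"tx": -450, "ty": -380, "tz": -110, "az": 60},
    {"tx": -450, "ty": -380, "tz": -110, "az": 60},
    {"tx": -450, "ty": -380, "tz": -110, "az": 60},
  ],
)

```text
schema error: expected keys tx, ty, tz, ax, ay, az, claw
```

```bash
python3 - <<'E'
from h import *
T,s=tool();print(np.round(T,3))
go(.48,-.415,.27,-30)
E
```

```text
[[-0.968  0.251 -0.     0.157]
 [ 0.251  0.968 -0.001  0.605]
 [-0.    -0.001 -1.     0.192]
 [ 0.     0.     0.     1.   ]]
t [-568.8 -905.9  -76.9] a [ -0.   -0.  -74.5] q7 -0.08
```

>>> jog_arm(
  steps=[
    {"tx": -450, "ty": -380, "tz": -110, "ax": 0, "ay": 0, "az": 60, "claw": 1},
    {"tx": -450, "ty": -380, "tz": -110, "ax": 0, "ay": 0, "az": 60, "claw": 1},
    {"tx": -450, "ty": -380, "tz": -110, "ax": 0, "ay": 0, "az": 60, "claw": 1},
    {"tx": -450, "ty": -380, "tz": -110, "ax": 0, "ay": 0, "az": 60, "claw": 1},
    {"tx": -450, "ty": -380, "tz": -110, "ax": 0, "ay": 0, "az": 60, "claw": 1},
    {"tx": -450, "ty": -380, "tz": -110, "ax": 0, "ay": 0, "az": 60, "claw": 1},
    {"tx": -450, "ty": -380, "tz": -110, "ax": 0, "ay": 0, "az": 60, "claw": 1},
    {"tx": -450, "ty": -380, "tz": -110, "ax": 0, "ay": 0, "az": 60, "claw": 1},
    {"tx": -450, "ty": -380, "tz": -110, "ax": 0, "ay": 0, "az": 60, "claw": 1},
    {"tx": -450, "ty": -380, "tz": -110, "ax": 0, "ay": 0, "az": 60, "claw": 1},
    {"tx": -450, "ty": -380, "tz": -110, "ax": 0, "ay": 0, "az": 60, "claw": 1},
    {"tx": -450, "ty": -380, "tz": -110, "ax": 0, "ay": 0, "az": 60, "claw": 1},
    {"tx": -450, "ty": -380, "tz": -110, "ax": 0, "ay": 0, "az": 60, "claw": 1},
    {"tx": -450, "ty": -380, "tz": -110, "ax": 0, "ay": 0, "az": 60, "claw": 1},
    {"tx": -450, "ty": -380, "tz": -110, "ax": 0, "ay": 0, "az": 60, "claw": 1},
    {"tx": -450, "ty": -380, "tz": -110, "ax": 0, "ay": 0, "az": 60, "claw": 1},
    {"tx": -450, "ty": -380, "tz": -110, "ax": 0, "ay": 0, "az": 60, "claw": 1},
    {"tx": -450, "ty": -380, "tz": -110, "ax": 0, "ay": 0, "az": 60, "claw": 1},
  ],
)

```text
time: 1.7
position: [0.4963, 0.1253, 0.3022]
tool_rot: [-0.001, 0.605, 0.796, -0.0]
contact_force: [0.1, 0.1, -0.1]
width: 0.0858
gripper_force: 0.0
```

```bash
python3 - <<'E'
from h import *
T,s=tool();print(np.round(T,3))
go(.48,-.415,.27,-30)
E
```

```text
[[-0.268  0.963 -0.001  0.496]
 [ 0.963  0.268  0.     0.125]
 [ 0.001 -0.001 -1.     0.302]
 [ 0.     0.     0.     1.   ]]
t [-516.2 -160.4   32.1] a [-0.1 -0.  45.5] q7 0.01
```

>>> jog_arm(
  steps=[
    {"tx": -516, "ty": -160, "tz": 22, "ax": 0, "ay": 0, "az": 45, "claw": 1},
    {"tx": -516, "ty": -160, "tz": 22, "ax": 0, "ay": 0, "az": 45, "claw": 1},
    {"tx": -516, "ty": -160, "tz": 22, "ax": 0, "ay": 0, "az": 45, "claw": 1},
    {"tx": -516, "ty": -160, "tz": 22, "ax": 0, "ay": 0, "az": 45, "claw": 1},
    {"tx": -516, "ty": -160, "tz": 22, "ax": 0, "ay": 0, "az": 45, "claw": 1},
    {"tx": -516, "ty": -160, "tz": 22, "ax": 0, "ay": 0, "az": 45, "claw": 1},
    {"tx": -516, "ty": -160, "tz": 22, "ax": 0, "ay": 0, "az": 45, "claw": 1},
    {"tx": -516, "ty": -160, "tz": 22, "ax": 0, "ay": 0, "az": 45, "claw": 1},
    {"tx": -516, "ty": -160, "tz": 22, "ax": 0, "ay": 0, "az": 45, "claw": 1},
    {"tx": -516, "ty": -160, "tz": 22, "ax": 0, "ay": 0, "az": 45, "claw": 1},
    {"tx": -516, "ty": -160, "tz": 22, "ax": 0, "ay": 0, "az": 45, "claw": 1},
    {"tx": -516, "ty": -160, "tz": 22, "ax": 0, "ay": 0, "az": 45, "claw": 1},
    {"tx": -516, "ty": -160, "tz": 22, "ax": 0, "ay": 0, "az": 45, "claw": 1},
    {"tx": -516, "ty": -160, "tz": 22, "ax": 0, "ay": 0, "az": 45, "claw": 1},
    {"tx": -516, "ty": -160, "tz": 22, "ax": 0, "ay": 0, "az": 45, "claw": 1},
    {"tx": -516, "ty": -160, "tz": 22, "ax": 0, "ay": 0, "az": 45, "claw": 1},
    {"tx": -516, "ty": -160, "tz": 22, "ax": 0, "ay": 0, "az": 45, "claw": 1},
  ],
)

```text
time: 3.12
position: [0.4819, -0.4133, 0.2803]
tool_rot: [-0.001, 0.863, 0.505, 0.001]
contact_force: [0.1, 0.4, 0.8]
width: 0.0853
gripper_force: 0.0
```

```bash
python3 - <<'E'
from h import *
c=shot("wrist","w1");print(np.round(tool()[0],3))
E
```

```text
[[ 0.49   0.872  0.001  0.482]
 [ 0.872 -0.49   0.001 -0.413]
 [ 0.001 -0.    -1.     0.281]
 [ 0.     0.     0.     1.   ]]
```

View pics/w1.png

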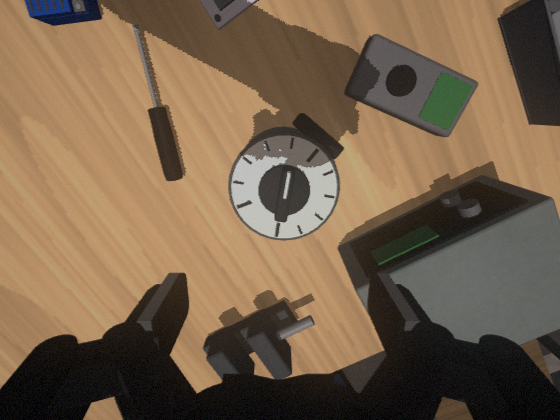

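```bash
python3 - <<'E'
from h import *
im=cv2.imread("pics/w1.png");cv2.imwrite("pics/w1c.png",cv2.resize(im[125:245,225:345],None,fx=5,fy=5,interpolation=2))
E
```

```text
(no output)
```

View pics/w1c.png

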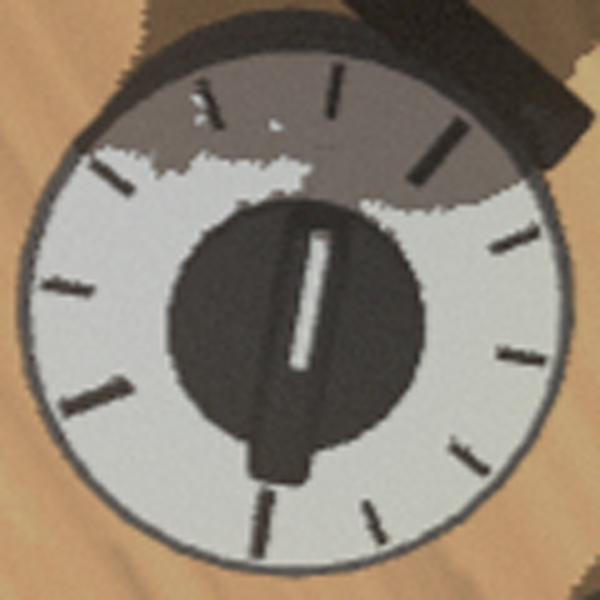

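```bash
python3 - <<'E'
from h import *
c=load("w1")
P=lambda u,v,z:pix(c,225+u/5,125+v/5,z)[:2]
L={k:P(*p,.103) for k,p in {0:(97,397),1:(68,287),2:(112,172),3:(210,105),4:(335,90),5:(440,150),6:(515,240),7:(520,355),8:(470,458),9:(373,522),10:(262,522)}.items()}
A=np.array(list(L.values()));
# circle fit
M=np.c_[2*A,np.ones(11)];s=np.linalg.lstsq(M,(A**2).sum(1),rcond=None)[0];ce=s[:2];print("centre",ce,"r",np.sqrt(s[2]+ce@ce))
ang=np.degrees(np.unwrap([np.arctan2(*(a-ce)[::-1]) for a in A]));print(np.round(ang,1),"a5",np.mean(ang+30*(np.arange(11)-5)))
a=P(318,235,.138);b=P(300,365,.138);print(a,b,np.linalg.norm(a-b),"ptr",np.degrees(np.arctan2(*(a-b)[::-1])))
e=P(280,455,.138);t=P(322,210,.138);print(e,t,np.linalg.norm(e-t),(e+t)/2,np.degrees(np.arctan2(*(t-e)[::-1])))
tc=load("top1");Q=lambda u,v,z:pix(tc,275+u/4,140+v/4,z)[:2]
B=np.array([Q(*p,.103) for p in [(638,445),(598,433),(570,405),(562,358),(575,322),(605,298),(648,290),(687,305),(715,340),(722,382),(707,415)]])
s=np.linalg.lstsq(np.c_[2*B,np.ones(11)],(B**2).sum(1),rcond=None)[0];print("top centre",s[:2])
print(tool()[1]["q"])
E
```

```text
centre [ 0.48439693 -0.42471977] r 0.05309462661266883
[ 172.4  142.4  111.6   82.6   51.9   21.5   -8.8  -38.8  -68.8  -99.2
 -128.7] a5 21.641912691751237
[ 0.50044975 -0.40310344] [ 0.4836108  -0.42577843] 0.028243675184669335 ptr 53.4015906997677
[ 0.46998273 -0.44140237] [ 0.50368404 -0.39893343] 0.054216133132606745 [ 0.48683338 -0.4201679 ] 51.56617614365574
top centre [ 0.48539616 -0.42494977]
[ 0.06706108  0.46205876  0.85027162  1.48600163 -0.35161147  1.35253461
  0.42971805]
```

```bash
python3 - <<'E'
from h import *
go(.485,-.425,.115,-37.5)
E
```

```text
t [ -8.9   8.4 165.6] a [-0.  -0.1  8.2] q7 0.43
```

>>> jog_arm(
  steps=[
    {"tx": -9, "ty": 8.5, "tz": 40, "ax": 0, "ay": 0, "az": 8, "claw": 1},
    {"tx": -9, "ty": 8.5, "tz": 80, "ax": 0, "ay": 0, "az": 8, "claw": 1},
    {"tx": -9, "ty": 8.5, "tz": 120, "ax": 0, "ay": 0, "az": 8, "claw": 0.5},
    {"tx": -9, "ty": 8.5, "tz": 145, "ax": 0, "ay": 0, "az": 8, "claw": 0.2},
    {"tx": -9, "ty": 8.5, "tz": 165, "ax": 0, "ay": 0, "az": 8, "claw": 0},
    {"tx": -9, "ty": 8.5, "tz": 165, "ax": 0, "ay": 0, "az": 8, "claw": 0},
    {"tx": -9, "ty": 8.5, "tz": 165, "ax": 0, "ay": 0, "az": 8, "claw": -1},
    {"tx": -9, "ty": 8.5, "tz": 165, "ax": 0, "ay": 0, "az": 8, "claw": -1},
    {"tx": -9, "ty": 8.5, "tz": 165, "ax": 0, "ay": 0, "az": 8, "claw": -1},
    {"tx": -9, "ty": 8.5, "tz": 165, "ax": 0, "ay": 0, "az": 8, "claw": -1},
    {"tx": -9, "ty": 8.5, "tz": 165, "ax": 0, "ay": 0, "az": 8, "claw": -1},
    {"tx": -9, "ty": 8.5, "tz": 165, "ax": 0, "ay": 0, "az": 8, "claw": -1},
  ],
)

```text
time: 4.17
position: [0.4837, -0.428, 0.1165]
tool_rot: [0.0, 0.897, 0.442, 0.0]
contact_force: [-0.4, -0.1, 1.2]
width: -0.0001
gripper_force: 0.0
```

```bash
python3 - <<'E'
from h import *
c=shot("wrist","w2");print(tool()[1]["width"],tool()[1]["gripper_force"],proj(c,[[.485,-.425,.138]]))
E
```

```text
0.00017904481624551446 0.0 [[276.42433149 254.57094882]]
```

View pics/w2.png

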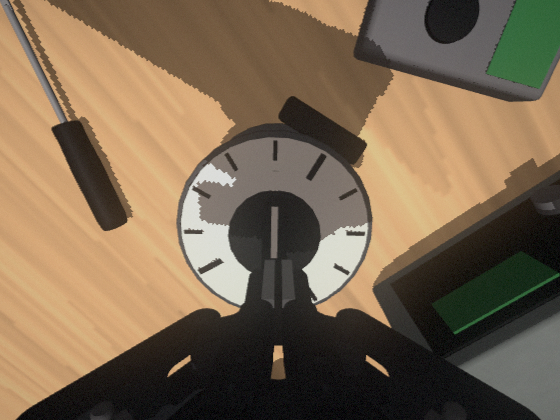

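```bash
python3 - <<'E'
from h import *
c=load("w2");T,s=tool();print(s["position"],s["contact_force"],s["width"])
for z in(-.04,-.02,0): print(z,proj(c,[(T@[0,0,z,1])[:3]]), proj(c,[(T@[0,.01,z,1])[:3]]))
im=cv2.imread("pics/w2.png");cv2.imwrite("pics/w2c.png",cv2.resize(im[190:330,200:360],None,fx=4,fy=4,interpolation=2))
for z in (.138,.125,.112): print(z,proj(c,[[.485+k*.029*np.cos(np.radians(52)),-.425+k*.029*np.sin(np.radians(52)),z] for k in(-1,0,1)]).round())
E
```

```text
[ 0.48359055 -0.42799388  0.11623403] [ 0.08588865  1.00821021 -0.01130605] 0.00017904481624551446
-0.04 [[277.67945601 276.26525037]] [[297.38825444 276.23942376]]
-0.02 [[277.6605796  258.36428241]] [[295.27507681 258.34172609]]
0 [[277.64532964 243.90236892]] [[293.5678627  243.88236331]]
0.138 [[276. 299.]
 [276. 255.]
 [277. 205.]]
0.125 [[276. 287.]
 [276. 245.]
 [277. 198.]]
0.112 [[276. 277.]
 [277. 237.]
 [277. 192.]]
```

View pics/w2c.png

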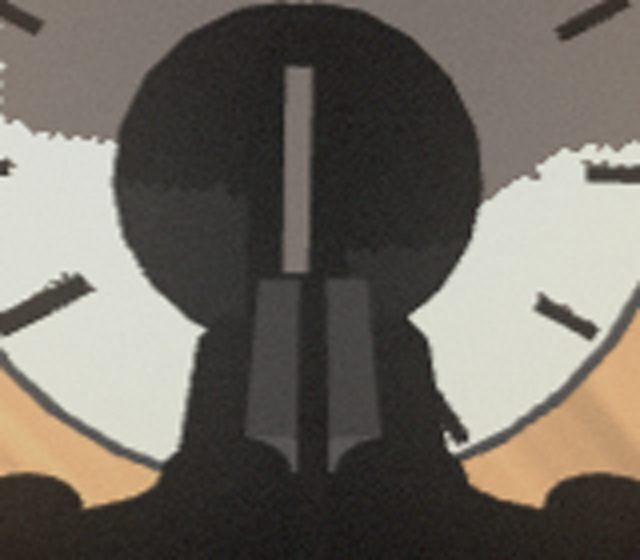

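```bash
python3 - <<'E'
from h import *
c=camera("wrist");c["T"]=c["mount"];c["f"]=210/np.tan(np.radians(c["vfov"]/2))
for x in(.011,-.011):
  for z in(0,-.013,-.03,-.04,-.05,-.06):print(x,z,proj(c,[[x,.0426,z],[x,-.0426,z]]).round().tolist(), proj(c,[[x,.002,z],[x,-.002,z]]).round().tolist())
E
```

```text
0.011 0 [[347.0, 228.0], [209.0, 228.0]] [[281.0, 228.0], [275.0, 228.0]]
0.011 -0.013 [[352.0, 236.0], [204.0, 236.0]] [[281.0, 236.0], [274.0, 236.0]]
0.011 -0.03 [[359.0, 248.0], [197.0, 248.0]] [[282.0, 248.0], [274.0, 248.0]]
0.011 -0.04 [[364.0, 257.0], [192.0, 257.0]] [[282.0, 257.0], [274.0, 257.0]]
0.011 -0.05 [[369.0, 266.0], [186.0, 267.0]] [[282.0, 266.0], [274.0, 266.0]]
0.011 -0.06 [[376.0, 277.0], [180.0, 278.0]] [[282.0, 277.0], [273.0, 277.0]]
-0.011 0 [[345.0, 260.0], [211.0, 260.0]] [[281.0, 260.0], [275.0, 260.0]]
-0.011 -0.013 [[349.0, 270.0], [207.0, 270.0]] [[281.0, 270.0], [275.0, 270.0]]
-0.011 -0.03 [[356.0, 285.0], [200.0, 285.0]] [[282.0, 285.0], [274.0, 285.0]]
-0.011 -0.04 [[360.0, 295.0], [196.0, 295.0]] [[282.0, 295.0], [274.0, 295.0]]
-0.011 -0.05 [[365.0, 307.0], [191.0, 307.0]] [[282.0, 307.0], [274.0, 307.0]]
-0.011 -0.06 [[371.0, 320.0], [185.0, 320.0]] [[282.0, 320.0], [274.0, 320.0]]
```

```bash
python3 - <<'E'
from h import *
go(.485,-.425,.073,-37.5)
E
```

```text
t [ 3.2 -0.6 43. ] a [ 0. -0. -0.] q7 0.42
```

>>> jog_arm(
  steps=[
    {"tx": 3, "ty": -1, "tz": -15, "ax": 0, "ay": 0, "az": 0, "claw": 0},
    {"tx": 3, "ty": -1, "tz": -15, "ax": 0, "ay": 0, "az": 0, "claw": 0},
    {"tx": 3, "ty": -1, "tz": -5, "ax": 0, "ay": 0, "az": 0, "claw": 0},
    {"tx": 3, "ty": -1, "tz": 10, "ax": 0, "ay": 0, "az": 0, "claw": 0},
    {"tx": 3, "ty": -1, "tz": 25, "ax": 0, "ay": 0, "az": 0, "claw": 0},
    {"tx": 3, "ty": -1, "tz": 25, "ax": 0, "ay": 0, "az": 0, "claw": 0},
  ],
)

```text
time: 4.77
position: [0.4832, -0.4231, 0.0874]
tool_rot: [-0.002, 0.897, 0.442, -0.001]
contact_force: [-0.1, 0.7, -1.0]
width: 0.0426
gripper_force: 0.0
```

>>> jog_arm(
  steps=[
    {"tx": 0, "ty": 0, "tz": 8, "ax": 0, "ay": 0, "az": 0, "claw": 0},
    {"tx": 0, "ty": 0, "tz": 16, "ax": 0, "ay": 0, "az": 0, "claw": 0},
    {"tx": 0, "ty": 0, "tz": 16, "ax": 0, "ay": 0, "az": 0, "claw": -1},
    {"tx": 0, "ty": 0, "tz": 16, "ax": 0, "ay": 0, "az": 0, "claw": -1},
    {"tx": 0, "ty": 0, "tz": 16, "ax": 0, "ay": 0, "az": 0, "claw": -1},
    {"tx": 0, "ty": 0, "tz": 16, "ax": 0, "ay": 0, "az": 0, "claw": -1},
    {"tx": 0, "ty": 0, "tz": 16, "ax": 0, "ay": 0, "az": 0, "claw": -1},
  ],
)

```text
time: 5.35
position: [0.4836, -0.4245, 0.0749]
tool_rot: [-0.001, 0.897, 0.442, -0.0]
contact_force: [-3.7, 2.2, 2.9]
width: 0.0129
gripper_force: 59.7
```

>>> jog_arm(
  steps=[
    {"tx": 0, "ty": 0, "tz": 0, "ax": 0, "ay": 0, "az": -7, "claw": -1},
    {"tx": 0, "ty": 0, "tz": 0, "ax": 0, "ay": 0, "az": -14, "claw": -1},
    {"tx": 0, "ty": 0, "tz": 0, "ax": 0, "ay": 0, "az": -21, "claw": -1},
    {"tx": 0, "ty": 0, "tz": 0, "ax": 0, "ay": 0, "az": -28, "claw": -1},
    {"tx": 0, "ty": 0, "tz": 0, "ax": 0, "ay": 0, "az": -35, "claw": -1},
    {"tx": 0, "ty": 0, "tz": 0, "ax": 0, "ay": 0, "az": -42, "claw": -1},
    {"tx": 0, "ty": 0, "tz": 0, "ax": 0, "ay": 0, "az": -49, "claw": -1},
    {"tx": 0, "ty": 0, "tz": 0, "ax": 0, "ay": 0, "az": -56, "claw": -1},
    {"tx": 0, "ty": 0, "tz": 0, "ax": 0, "ay": 0, "az": -63, "claw": -1},
    {"tx": 0, "ty": 0, "tz": 0, "ax": 0, "ay": 0, "az": -70, "claw": -1},
    {"tx": 0, "ty": 0, "tz": 0, "ax": 0, "ay": 0, "az": -77, "claw": -1},
    {"tx": 0, "ty": 0, "tz": 0, "ax": 0, "ay": 0, "az": -84, "claw": -1},
    {"tx": 0, "ty": 0, "tz": 0, "ax": 0, "ay": 0, "az": -91, "claw": -1},
    {"tx": 0, "ty": 0, "tz": 0, "ax": 0, "ay": 0, "az": -98, "claw": -1},
    {"tx": 0, "ty": 0, "tz": 0, "ax": 0, "ay": 0, "az": -105, "claw": -1},
    {"tx": 0, "ty": 0, "tz": 0, "ax": 0, "ay": 0, "az": -112, "claw": -1},
    {"tx": 0, "ty": 0, "tz": 0, "ax": 0, "ay": 0, "az": -116, "claw": -1},
    {"tx": 0, "ty": 0, "tz": 0, "ax": 0, "ay": 0, "az": -116, "claw": -1},
  ],
)

```text
time: 6.85
position: [0.4834, -0.4243, 0.0749]
tool_rot: [-0.001, 0.099, 0.995, 0.001]
contact_force: [-4.6, 4.2, 2.3]
width: 0.0129
gripper_force: 59.7
```

```bash
python3 - <<'E'
from h import *
go(.485,-.425,.073,81.6);s=tool()[1];print(s["wrist_torque"],s["q"],s["width"])
E
```

```text
t [-1.7 -0.3  1.9] a [ 0.1 -0.1 -2.9] q7 2.15
[0.83083435 0.85459469 0.04375367] [ 0.47789118  0.5630154   0.24008706  1.67651037 -0.16040028  0.9231987
  2.1528218 ] 0.012946122645509298
```

>>> jog_arm(
  steps=[
    {"tx": 0, "ty": 0, "tz": 0, "ax": 0, "ay": 0, "az": -3, "claw": -1},
    {"tx": 0, "ty": 0, "tz": 0, "ax": 0, "ay": 0, "az": -6, "claw": -1},
    {"tx": 0, "ty": 0, "tz": 0, "ax": 0, "ay": 0, "az": -6, "claw": -1},
  ],
)

```text
time: 7.1
position: [0.4834, -0.4244, 0.0749]
tool_rot: [-0.0, 0.049, 0.999, 0.001]
contact_force: [-3.7, 4.0, 2.6]
width: 0.0127
gripper_force: 69.7
```

```bash
python3 - <<'E'
from h import *
go(.485,-.425,.073,81.6);s=tool()[1];print(s["wrist_torque"],s["width"])
E
```

```text
t [-1.7 -0.5  1.9] a [ 0.1 -0.1  2.8] q7 2.24
[ 0.98291005  0.82144858 -1.48556515] 0.012734613685753403
```

>>> jog_arm(
  steps=[
    {"tx": 0, "ty": 0, "tz": 0, "ax": 0, "ay": 0, "az": 2, "claw": -1},
    {"tx": 0, "ty": 0, "tz": 0, "ax": 0, "ay": 0, "az": 2, "claw": 0},
    {"tx": 0, "ty": 0, "tz": 0, "ax": 0, "ay": 0, "az": 2, "claw": 0},
    {"tx": 0, "ty": 0, "tz": 0, "ax": 0, "ay": 0, "az": 2, "claw": 0},
    {"tx": 0, "ty": 0, "tz": -40, "ax": 0, "ay": 0, "az": 2, "claw": 0},
    {"tx": 0, "ty": 0, "tz": -80, "ax": 0, "ay": 0, "az": 2, "claw": 1},
    {"tx": 0, "ty": 0, "tz": -120, "ax": 0, "ay": 0, "az": 2, "claw": 1},
    {"tx": 0, "ty": 0, "tz": -120, "ax": 0, "ay": 0, "az": 2, "claw": 1},
  ],
)

```text
time: 7.77
position: [0.4879, -0.4283, 0.2039]
tool_rot: [0.006, 0.066, 0.998, -0.004]
contact_force: [0.2, -1.0, 0.8]
width: 0.077
gripper_force: 0.0
```

```bash
python3 - <<'E'
from h import *
c=shot("wrist","w3");im=c["image"][:,:,::-1]
u,v=proj(c,[[.485,-.425,.12]])[0].round().astype(int)
v0,u0=max(v-75,0),u-75;print(u0,v0,"ptr expected angle 171.6; a0 tip",proj(c,[[.485+.029*np.cos(np.radians(171.6)),-.425+.029*np.sin(np.radians(171.6)),.138]]))
cv2.imwrite("pics/w3c.png",cv2.resize(im[v0:v0+150,u0:u0+150],None,fx=4,fy=4,interpolation=2))
go(.444,-.035,.15,0)
E
```

```text
207 125 ptr expected angle 171.6; a0 tip [[282.94477338 171.86603142]]
t [ 94.3 383.5  47.5] a [ 0.1  0.6 82.5] q7 2.18
```

View pics/w3c.png

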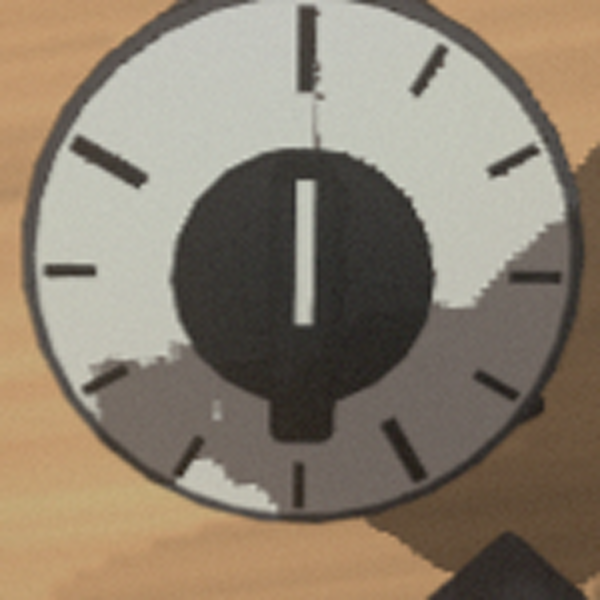

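```bash
cat >> h.py <<'E'
def ortho(c,x,y,z,h=.06,r=.0005):
    """top-down metric crop at plane z: image down=-x world, right=-y world; r m/px"""
    n=int(2*h/r);src=np.float32([[0,0],[n,0],[n,n],[0,n]])
    W=np.array([[x+h,y+h,z],[x+h,y-h,z],[x-h,y-h,z],[x-h,y+h,z]])
    H=cv2.getPerspectiveTransform(np.float32(proj(c,W)),src);return cv2.warpPerspective(c["image"][:,:,::-1].copy(),H,(n,n),flags=cv2.INTER_CUBIC)
def module(c,x,y,z=.042,h=.06,f=None):
    o=ortho(c,x,y,z,h);hsv=cv2.cvtColor(o,cv2.COLOR_BGR2HSV)
    m=((hsv[...,1]<70)&(hsv[...,2]>75)).astype(np.uint8)
    m=cv2.morphologyEx(m,cv2.MORPH_CLOSE,np.ones((9,9)));m=cv2.morphologyEx(m,cv2.MORPH_OPEN,np.ones((9,9)))
    if f: cv2.imwrite(f"pics/{f}.png",np.hstack([o,cv2.cvtColor(m*255,cv2.COLOR_GRAY2BGR)]))
    n,l,s,ce=cv2.connectedComponentsWithStats(m);out=[]
    for i in range(1,n):
        if s[i,4]<2000: continue
        (u,v),(w,hh),a=cv2.minAreaRect(np.argwhere(l==i)[:,::-1].astype(np.float32))
        b=cv2.boxPoints(((u,v),(w,hh),a));e=[b[1]-b[0],b[2]-b[1]];e=max(e,key=np.linalg.norm)
        out.append((round(x+h-v*.0005,4),round(y+h-u*.0005,4),round(np.degrees(np.arctan2(-e[0],-e[1]))%180,1),round(max(w,hh)/2,1),round(min(w,hh)/2,1)))
    print(out);return out
E
python3 - <<'E'
from h import *
t=shot("top","top2")
for n,(x,y) in dict(a=(.579,.412),b=(.433,.298),c=(.444,-.035)).items(): print(n);module(t,x,y)
go(.444,-.045,.17,110)
E
```

```text
a
[(0.5778, 0.4151, np.float32(1.8), 64.4, 34.3)]
b
[(0.4278, 0.3011, np.float32(179.1), 65.7, 33.1)]
c
[(0.4414, -0.0337, np.float32(20.9), 66.4, 33.0)]
t [ 91.3 372.3  25.9] a [ -0.2   0.2 -27.5] q7 2.18
```

>>> jog_arm(
  steps=[
    {"tx": 91, "ty": 370, "tz": 0, "ax": 0, "ay": 0, "az": -27, "claw": 1},
    {"tx": 91, "ty": 370, "tz": 0, "ax": 0, "ay": 0, "az": -27, "claw": 1},
    {"tx": 91, "ty": 370, "tz": 0, "ax": 0, "ay": 0, "az": -27, "claw": 1},
    {"tx": 91, "ty": 370, "tz": 0, "ax": 0, "ay": 0, "az": -27, "claw": 1},
    {"tx": 91, "ty": 370, "tz": 0, "ax": 0, "ay": 0, "az": -27, "claw": 1},
    {"tx": 91, "ty": 370, "tz": 0, "ax": 0, "ay": 0, "az": -27, "claw": 1},
    {"tx": 91, "ty": 370, "tz": 0, "ax": 0, "ay": 0, "az": -27, "claw": 1},
    {"tx": 91, "ty": 370, "tz": 20, "ax": 0, "ay": 0, "az": -27, "claw": 1},
    {"tx": 91, "ty": 370, "tz": 20, "ax": 0, "ay": 0, "az": -27, "claw": 1},
    {"tx": 91, "ty": 370, "tz": 20, "ax": 0, "ay": 0, "az": -27, "claw": 1},
    {"tx": 91, "ty": 370, "tz": 20, "ax": 0, "ay": 0, "az": -27, "claw": 1},
    {"tx": 91, "ty": 370, "tz": 20, "ax": 0, "ay": 0, "az": -27, "claw": 1},
    {"tx": 91, "ty": 370, "tz": 20, "ax": 0, "ay": 0, "az": -27, "claw": 1},
    {"tx": 91, "ty": 370, "tz": 20, "ax": 0, "ay": 0, "az": -27, "claw": 1},
  ],
)

```text
time: 9.03
position: [0.4429, -0.0476, 0.1745]
tool_rot: [-0.0, -0.168, 0.986, -0.0]
contact_force: [0.4, 0.0, 0.0]
width: 0.0853
gripper_force: 0.0
```

```bash
python3 - <<'E'
from h import *
c=shot("wrist","w4")
o=module(c,.442,-.034,f="w4m")
go(*o[0][:2],.02,o[0][2]+90)
o=ortho(c,.598,-.15,.034,.15);cv2.imwrite("pics/w4n.png",o)
print(proj(c,[[.5,-.1,.034],[.7,-.15,.034]]))
E
```

```text
[(0.4346, -0.0379, np.float32(20.8), 53.9, 29.8)]
t [  4.7  11.9 154.6] a [-0.  -0.  -1.5] q7 1.9
[[215.34764833 222.03365235]
 [134.21481102 350.25848884]]
```

```bash
python3 - <<'E'
from h import *
go(.4403,-.0355,-.024,110.8)
E
```

```text
t [ -1.5  12.2 198.6] a [-0.  -0.  -1.5] q7 1.9
```

>>> jog_arm(
  steps=[
    {"tx": -1.5, "ty": 12, "tz": 40, "ax": 0, "ay": 0, "az": -1.5, "claw": 0.3},
    {"tx": -1.5, "ty": 12, "tz": 80, "ax": 0, "ay": 0, "az": -1.5, "claw": 0.3},
    {"tx": -1.5, "ty": 12, "tz": 120, "ax": 0, "ay": 0, "az": -1.5, "claw": 0.3},
    {"tx": -1.5, "ty": 12, "tz": 150, "ax": 0, "ay": 0, "az": -1.5, "claw": 0.3},
    {"tx": -1.5, "ty": 12, "tz": 175, "ax": 0, "ay": 0, "az": -1.5, "claw": 0.3},
    {"tx": -1.5, "ty": 12, "tz": 190, "ax": 0, "ay": 0, "az": -1.5, "claw": 0.3},
    {"tx": -1.5, "ty": 12, "tz": 198, "ax": 0, "ay": 0, "az": -1.5, "claw": 0.3},
    {"tx": -1.5, "ty": 12, "tz": 198, "ax": 0, "ay": 0, "az": -1.5, "claw": 0.3},
  ],
)

```text
time: 9.75
position: [0.4393, -0.035, -0.0247]
tool_rot: [-0.001, -0.181, 0.983, 0.0]
contact_force: [0.2, -0.5, 0.6]
width: 0.0554
gripper_force: 0.0
```

>>> jog_arm(
  steps=[
    {"tx": 0, "ty": 0, "tz": 0, "ax": 0, "ay": 0, "az": 0, "claw": -1},
    {"tx": 0, "ty": 0, "tz": 0, "ax": 0, "ay": 0, "az": 0, "claw": -1},
    {"tx": 0, "ty": 0, "tz": 0, "ax": 0, "ay": 0, "az": 0, "claw": -1},
    {"tx": 0, "ty": 0, "tz": 0, "ax": 0, "ay": 0, "az": 0, "claw": -1},
    {"tx": 0, "ty": 0, "tz": 0, "ax": 0, "ay": 0, "az": 0, "claw": -1},
  ],
)

```text
time: 10.17
position: [0.4413, -0.0345, -0.0221]
tool_rot: [0.001, -0.182, 0.983, -0.0]
contact_force: [-1.1, -0.5, 7.4]
width: 0.0293
gripper_force: 60.5
```

```bash
python3 - <<'E'
from h import *
c=load("top1");Q=lambda u,v,z:pix(c,275+u/4,140+v/4,z)[:2]
B=np.array([Q(*p,.008) for p in[(98,117),(283,105),(307,362),(118,377)]]);print(B,B.mean(0))
for a,b in((3,0),(2,1),(1,0),(2,3)):
  d=B[b]-B[a];print(np.linalg.norm(d),np.degrees(np.arctan2(d[1],d[0])))
go(.70,-.13,.18,95)
E
```

```text
[[ 0.69049684 -0.06940791]
 [ 0.6998713  -0.2093785 ]
 [ 0.50372913 -0.21971704]
 [ 0.49278935 -0.08160607]] [ 0.59672166 -0.14502738]
0.19808343525123343 3.5305608920838862
0.19641444920984966 3.017234776376596
0.14028416760818688 93.83163479613587
0.13854356486159494 94.52894877434136
t [-207.9 -181.9 -201.4] a [-0.   0.1 15.9] q7 1.86
```

Lift first, then across.

>>> jog_arm(
  steps=[
    {"tx": 0, "ty": 0, "tz": -35, "ax": 0, "ay": 0, "az": 0, "claw": -1},
    {"tx": 0, "ty": 0, "tz": -75, "ax": 0, "ay": 0, "az": 0, "claw": -1},
    {"tx": 0, "ty": 0, "tz": -115, "ax": 0, "ay": 0, "az": 0, "claw": -1},
    {"tx": 0, "ty": 0, "tz": -155, "ax": 0, "ay": 0, "az": 0, "claw": -1},
    {"tx": -30, "ty": -27, "tz": -190, "ax": 0, "ay": 0, "az": 3, "claw": -1},
    {"tx": -60, "ty": -54, "tz": -200, "ax": 0, "ay": 0, "az": 6, "claw": -1},
    {"tx": -90, "ty": -80, "tz": -200, "ax": 0, "ay": 0, "az": 9, "claw": -1},
    {"tx": -120, "ty": -105, "tz": -200, "ax": 0, "ay": 0, "az": 12, "claw": -1},
    {"tx": -150, "ty": -130, "tz": -200, "ax": 0, "ay": 0, "az": 15, "claw": -1},
    {"tx": -180, "ty": -158, "tz": -200, "ax": 0, "ay": 0, "az": 16, "claw": -1},
    {"tx": -208, "ty": -182, "tz": -200, "ax": 0, "ay": 0, "az": 16, "claw": -1},
    {"tx": -208, "ty": -182, "tz": -200, "ax": 0, "ay": 0, "az": 16, "claw": -1},
    {"tx": -208, "ty": -182, "tz": -200, "ax": 0, "ay": 0, "az": 16, "claw": -1},
  ],
)

```text
time: 11.25
position: [0.6999, -0.1306, 0.1745]
tool_rot: [-0.001, -0.043, 0.999, 0.0]
contact_force: [-0.4, 0.0, -3.1]
width: 0.0292
gripper_force: 60.2
```

```bash
python3 - <<'E'
from h import *
c=shot("wrist","w5");print(tool()[1]["width"])
o=ortho(c,.597,-.145,.034,.12,.0004);cv2.imwrite("pics/w5n.png",o);print(o.shape)
E
```

```text
0.028920803505874636
(600, 600, 3)
```

View pics/w5n.png

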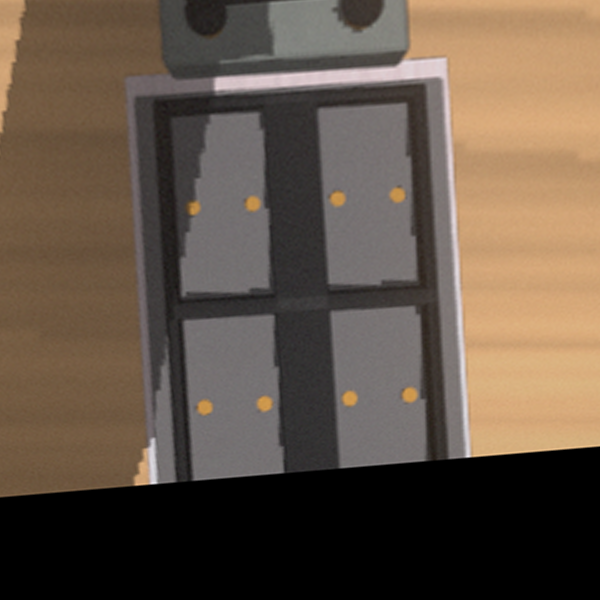

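```bash
python3 - <<'E'
from h import *
go(.6388,-.1722,.013,93.5)
E
```

```text
t [ 63.2 -37.1 162.5] a [ 0.  -0.1  1.4] q7 1.79
```

>>> jog_arm(
  steps=[
    {"tx": 35, "ty": -20, "tz": 0, "ax": 0, "ay": 0, "az": 1.5, "claw": -1},
    {"tx": 63, "ty": -37, "tz": 20, "ax": 0, "ay": 0, "az": 1.5, "claw": -1},
    {"tx": 63, "ty": -37, "tz": 60, "ax": 0, "ay": 0, "az": 1.5, "claw": -1},
    {"tx": 63, "ty": -37, "tz": 100, "ax": 0, "ay": 0, "az": 1.5, "claw": -1},
    {"tx": 63, "ty": -37, "tz": 125, "ax": 0, "ay": 0, "az": 1.5, "claw": -1},
    {"tx": 63, "ty": -37, "tz": 135, "ax": 0, "ay": 0, "az": 1.5, "claw": -1},
    {"tx": 63, "ty": -37, "tz": 135, "ax": 0, "ay": 0, "az": 1.5, "claw": -1},
  ],
)

```text
time: 11.88
position: [0.6376, -0.171, 0.0401]
tool_rot: [-0.002, -0.031, 1.0, 0.001]
contact_force: [-1.0, 0.6, -2.1]
width: 0.0288
gripper_force: 60.2
```

```bash
python3 - <<'E'
from h import *
go(.6388,-.1722,.013,93.5)
c=shot("wrist","w6")
P=[.6382,-.1722]
cv2.imwrite("pics/w6c.png",cv2.resize(c["image"][60:420,130:430,::-1],None,fx=1.6,fy=1.6))
E
```

```text
t [-1.3 -1.3 27.1] a [ 0.1 -0.2 -0. ] q7 1.85
```

View pics/w6c.png

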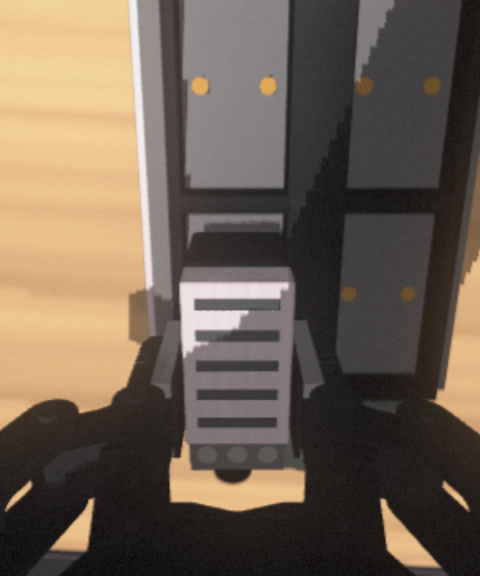

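```bash
python3 - <<'E'
from h import *
c=load("w6")
a=pix(c,130+237/1.6,60+281/1.6,.1042);b=pix(c,130+238/1.6,60+467/1.6,.1042)
print(a,b,np.linalg.norm(a-b),(a+b)/2,tool()[0][:3,3])
E
```

```text
[ 0.60527051 -0.17317804  0.1042    ] [ 0.66272871 -0.16942119  0.1042    ] 0.057580885824201386 [ 0.63399961 -0.17129962  0.1042    ] [ 0.63938698 -0.17151145  0.04224847]
```

>>> jog_arm(
  steps=[
    {"tx": 0, "ty": -1, "tz": 8, "ax": 0, "ay": 0, "az": 0, "claw": -1},
    {"tx": 0, "ty": -1, "tz": 16, "ax": 0, "ay": 0, "az": 0, "claw": -1},
    {"tx": 0, "ty": -1, "tz": 22, "ax": 0, "ay": 0, "az": 0, "claw": -1},
    {"tx": 0, "ty": -1, "tz": 27, "ax": 0, "ay": 0, "az": 0, "claw": -1},
    {"tx": 0, "ty": -1, "tz": 27, "ax": 0, "ay": 0, "az": 0, "claw": -1},
  ],
)

```text
time: 12.35
position: [0.6393, -0.1729, 0.0136]
tool_rot: [-0.001, -0.03, 1.0, 0.0]
contact_force: [-1.1, -0.1, -1.7]
width: 0.0289
gripper_force: 60.2
```

>>> jog_arm(
  steps=[
    {"tx": 0, "ty": 0, "tz": 2, "ax": 0, "ay": 0, "az": 0, "claw": -1},
    {"tx": 0, "ty": 0, "tz": 2, "ax": 0, "ay": 0, "az": 0, "claw": 0},
    {"tx": 0, "ty": 0, "tz": 2, "ax": 0, "ay": 0, "az": 0, "claw": 0},
    {"tx": 0, "ty": 0, "tz": 2, "ax": 0, "ay": 0, "az": 0, "claw": 0},
    {"tx": 0, "ty": 0, "tz": -20, "ax": 0, "ay": 0, "az": 0, "claw": 0},
    {"tx": 0, "ty": 0, "tz": -60, "ax": 0, "ay": 0, "az": 0, "claw": 0},
    {"tx": 0, "ty": 0, "tz": -100, "ax": 0, "ay": 0, "az": 0, "claw": 1},
    {"tx": 0, "ty": 0, "tz": -140, "ax": 0, "ay": 0, "az": 0, "claw": 1},
    {"tx": 0, "ty": 0, "tz": -180, "ax": 0, "ay": 0, "az": 0, "claw": 1},
    {"tx": 0, "ty": 0, "tz": -180, "ax": 0, "ay": 0, "az": 0, "claw": 1},
  ],
)

```text
time: 13.18
position: [0.6446, -0.1744, 0.205]
tool_rot: [0.007, -0.03, 1.0, -0.002]
contact_force: [1.6, -0.1, 0.9]
width: 0.0851
gripper_force: 0.0
```

```bash
python3 - <<'E'
from h import *
c=shot("wrist","w7");module(c,.638,-.172,.076,.045)
t=shot("top","top3");module(t,.638,-.172,.076,.045)
for n,(x,y) in dict(a=(.579,.412),b=(.433,.298)).items(): print(n);module(t,x,y)
go(.45,.30,.19,90)
E
```

```text
[(0.6339, -0.2001, np.float32(3.4), 81.7, 13.0), (0.6356, -0.1726, np.float32(3.7), 71.8, 32.8)]
[(0.6427, -0.1658, np.float32(6.3), 74.6, 71.2)]
a
[(0.5776, 0.4152, np.float32(2.2), 64.8, 35.7)]
b
[(0.4278, 0.301, np.float32(178.3), 65.7, 33.7)]
t [162.6 484.2   6.2] a [-0.1  0.3  3.5] q7 1.85
```

>>> jog_arm(
  steps=[
    {"tx": 162, "ty": 484, "tz": 0, "ax": 0, "ay": 0, "az": 3, "claw": 1},
    {"tx": 162, "ty": 484, "tz": 0, "ax": 0, "ay": 0, "az": 3, "claw": 1},
    {"tx": 162, "ty": 484, "tz": 0, "ax": 0, "ay": 0, "az": 3, "claw": 1},
    {"tx": 162, "ty": 484, "tz": 0, "ax": 0, "ay": 0, "az": 3, "claw": 1},
    {"tx": 162, "ty": 484, "tz": 0, "ax": 0, "ay": 0, "az": 3, "claw": 1},
    {"tx": 162, "ty": 484, "tz": 0, "ax": 0, "ay": 0, "az": 3, "claw": 1},
    {"tx": 162, "ty": 484, "tz": 0, "ax": 0, "ay": 0, "az": 3, "claw": 1},
    {"tx": 162, "ty": 484, "tz": 0, "ax": 0, "ay": 0, "az": 3, "claw": 1},
    {"tx": 162, "ty": 484, "tz": 0, "ax": 0, "ay": 0, "az": 3, "claw": 1},
    {"tx": 162, "ty": 484, "tz": 0, "ax": 0, "ay": 0, "az": 3, "claw": 1},
    {"tx": 162, "ty": 484, "tz": 0, "ax": 0, "ay": 0, "az": 3, "claw": 1},
    {"tx": 162, "ty": 484, "tz": 20, "ax": 0, "ay": 0, "az": 3, "claw": 1},
    {"tx": 162, "ty": 484, "tz": 20, "ax": 0, "ay": 0, "az": 3, "claw": 1},
    {"tx": 162, "ty": 484, "tz": 20, "ax": 0, "ay": 0, "az": 3, "claw": 1},
    {"tx": 162, "ty": 484, "tz": 20, "ax": 0, "ay": 0, "az": 3, "claw": 1},
    {"tx": 162, "ty": 484, "tz": 20, "ax": 0, "ay": 0, "az": 3, "claw": 1},
  ],
)

```text
time: 14.62
position: [0.4496, 0.2986, 0.1742]
tool_rot: [-0.0, -0.003, 1.0, -0.001]
contact_force: [-0.8, -1.1, 0.3]
width: 0.0856
gripper_force: 0.0
```

```bash
python3 - <<'E'
from h import *
c=shot("wrist","w8")
for h in(.06,.05):o=module(c,.428,.30,h=h,f="w8m")
import numpy as np
go(.428,.300,-.024,88.5)
E
```

```text
[(0.4201, 0.3006, np.float32(178.7), 50.9, 30.1)]
[(0.4201, 0.3006, np.float32(178.7), 50.9, 30.1)]
t [ 22.    1.9 198.5] a [-0.1 -0.   1.8] q7 0.85
```

>>> jog_arm(
  steps=[
    {"tx": 22, "ty": 2, "tz": 40, "ax": 0, "ay": 0, "az": 1.5, "claw": 0.3},
    {"tx": 22, "ty": 2, "tz": 80, "ax": 0, "ay": 0, "az": 1.5, "claw": 0.3},
    {"tx": 22, "ty": 2, "tz": 120, "ax": 0, "ay": 0, "az": 1.5, "claw": 0.3},
    {"tx": 22, "ty": 2, "tz": 150, "ax": 0, "ay": 0, "az": 1.5, "claw": 0.3},
    {"tx": 22, "ty": 2, "tz": 175, "ax": 0, "ay": 0, "az": 1.5, "claw": 0.3},
    {"tx": 22, "ty": 2, "tz": 190, "ax": 0, "ay": 0, "az": 1.5, "claw": 0.3},
    {"tx": 22, "ty": 2, "tz": 197, "ax": 0, "ay": 0, "az": 1.5, "claw": 0.3},
    {"tx": 22, "ty": 2, "tz": 197, "ax": 0, "ay": 0, "az": 1.5, "claw": 0.3},
    {"tx": 22, "ty": 2, "tz": 197, "ax": 0, "ay": 0, "az": 1.5, "claw": -1},
    {"tx": 22, "ty": 2, "tz": 197, "ax": 0, "ay": 0, "az": 1.5, "claw": -1},
    {"tx": 22, "ty": 2, "tz": 197, "ax": 0, "ay": 0, "az": 1.5, "claw": -1},
    {"tx": 22, "ty": 2, "tz": 197, "ax": 0, "ay": 0, "az": 1.5, "claw": -1},
    {"tx": 22, "ty": 2, "tz": 197, "ax": 0, "ay": 0, "az": 1.5, "claw": -1},
  ],
)

```text
time: 15.75
position: [0.4283, 0.3026, -0.0207]
tool_rot: [0.001, 0.009, 1.0, 0.001]
contact_force: [0.8, -0.7, 7.0]
width: 0.0289
gripper_force: 60.6
```

>>> jog_arm(
  steps=[
    {"tx": 0, "ty": 0, "tz": -35, "ax": 0, "ay": 0, "az": 0, "claw": -1},
    {"tx": 0, "ty": 0, "tz": -75, "ax": 0, "ay": 0, "az": 0, "claw": -1},
    {"tx": 0, "ty": 0, "tz": -115, "ax": 0, "ay": 0, "az": 0, "claw": -1},
    {"tx": 0, "ty": 0, "tz": -155, "ax": 0, "ay": 0, "az": 0, "claw": -1},
    {"tx": 0, "ty": 0, "tz": -190, "ax": 0, "ay": 0, "az": 0, "claw": -1},
    {"tx": 0, "ty": 0, "tz": -215, "ax": 0, "ay": 0, "az": 0, "claw": -1},
    {"tx": 0, "ty": 0, "tz": -215, "ax": 0, "ay": 0, "az": 0, "claw": -1},
    {"tx": 0, "ty": 0, "tz": -215, "ax": 0, "ay": 0, "az": 0, "claw": -1},
  ],
)

```text
time: 16.42
position: [0.4278, 0.3026, 0.1947]
tool_rot: [0.002, 0.009, 1.0, 0.001]
contact_force: [-0.4, -1.0, -3.1]
width: 0.0287
gripper_force: 59.9
```

```bash
python3 - <<'E'
from h import *
go(.6346,-.1144,.19,93.5);go(.6346,-.1144,.04,93.5)
E
```

```text
t [-214.4 -413.1    4.3] a [ 0.1  0.2 -4.5] q7 0.8
t [-213.9 -413.5  154.3] a [ 0.1  0.2 -4.5] q7 0.8
```

>>> jog_arm(
  steps=[
    {"tx": -214, "ty": -413, "tz": 0, "ax": 0, "ay": 0, "az": -4.5, "claw": -1},
    {"tx": -214, "ty": -413, "tz": 0, "ax": 0, "ay": 0, "az": -4.5, "claw": -1},
    {"tx": -214, "ty": -413, "tz": 0, "ax": 0, "ay": 0, "az": -4.5, "claw": -1},
    {"tx": -214, "ty": -413, "tz": 0, "ax": 0, "ay": 0, "az": -4.5, "claw": -1},
    {"tx": -214, "ty": -413, "tz": 0, "ax": 0, "ay": 0, "az": -4.5, "claw": -1},
    {"tx": -214, "ty": -413, "tz": 0, "ax": 0, "ay": 0, "az": -4.5, "claw": -1},
    {"tx": -214, "ty": -413, "tz": 0, "ax": 0, "ay": 0, "az": -4.5, "claw": -1},
    {"tx": -214, "ty": -413, "tz": 0, "ax": 0, "ay": 0, "az": -4.5, "claw": -1},
    {"tx": -214, "ty": -413, "tz": 0, "ax": 0, "ay": 0, "az": -4.5, "claw": -1},
    {"tx": -214, "ty": -413, "tz": 0, "ax": 0, "ay": 0, "az": -4.5, "claw": -1},
    {"tx": -214, "ty": -413, "tz": 0, "ax": 0, "ay": 0, "az": -4.5, "claw": -1},
    {"tx": -214, "ty": -413, "tz": 0, "ax": 0, "ay": 0, "az": -4.5, "claw": -1},
    {"tx": -214, "ty": -413, "tz": 0, "ax": 0, "ay": 0, "az": -4.5, "claw": -1},
    {"tx": -214, "ty": -413, "tz": 35, "ax": 0, "ay": 0, "az": -4.5, "claw": -1},
    {"tx": -214, "ty": -413, "tz": 75, "ax": 0, "ay": 0, "az": -4.5, "claw": -1},
    {"tx": -214, "ty": -413, "tz": 115, "ax": 0, "ay": 0, "az": -4.5, "claw": -1},
    {"tx": -214, "ty": -413, "tz": 140, "ax": 0, "ay": 0, "az": -4.5, "claw": -1},
    {"tx": -214, "ty": -413, "tz": 154, "ax": 0, "ay": 0, "az": -4.5, "claw": -1},
    {"tx": -214, "ty": -413, "tz": 154, "ax": 0, "ay": 0, "az": -4.5, "claw": -1},
  ],
)

```text
time: 18.0
position: [0.6293, -0.1126, 0.0334]
tool_rot: [-0.005, -0.031, 1.0, 0.001]
contact_force: [0.0, 0.6, -1.1]
width: 0.0292
gripper_force: 59.9
```

```bash
cat >> h.py <<'E'
def held(f,b,X=None):
    """-x end of held module's top (z=.042+b above bench) : find in wrist view by column scan; prints centre guess"""
    c=shot("wrist",f);T,s=tool();x,y=T[:2,3];z=s["position"][2]+b+.042
    o=ortho(c,x-.03,y,z,.045);hsv=cv2.cvtColor(o,cv2.COLOR_BGR2HSV)
    m=((hsv[...,1]<70)&(hsv[...,2]>110)).astype(np.uint8);m=cv2.morphologyEx(m,cv2.MORPH_CLOSE,np.ones((9,9)))
    cv2.imwrite(f"pics/{f}m.png",np.hstack([o,cv2.cvtColor(m*255,cv2.COLOR_GRAY2BGR)]))
    n,l,st,ce=cv2.connectedComponentsWithStats(m)
    for i in range(1,n):
        if st[i,4]>1500:
            (u,v),(w,h),a=cv2.minAreaRect(np.argwhere(l==i)[:,::-1].astype(np.float32));bot=st[i,1]+st[i,3]
            print("y",round(y+.045-u*.0005,4),"low x",round(x-.03+.045-bot*.0005,4),"-> cx",round(x+.015-bot*.0005+.033,4),round(w/2,1),round(h/2,1),round(a,1),"tcp",np.round(T[:3,3],4))
E
python3 - <<'E'
from h import *
go(.6346,-.1144,.015,93.5);held("w9",.0207)
E
```

```text
t [-5.3 -2.1 18.3] a [ 0.1 -0.5  0.1] q7 1.76
y -0.1138 low x 0.5916 -> cx 0.6246 53.6 28.8 86.2 tcp [ 0.6311 -0.1131  0.0359]
y -0.1179 low x 0.5561 -> cx 0.5891 21.0 23.5 90.0 tcp [ 0.6311 -0.1131  0.0359]
```

>>> jog_arm(
  steps=[
    {"tx": 0, "ty": 0, "tz": 0, "ax": 0, "ay": 0, "az": 0, "claw": -1},
    {"tx": 0, "ty": 0, "tz": 0, "ax": 0, "ay": 0, "az": 0, "claw": -1},
  ],
)

```text
time: 18.22
position: [0.6345, -0.1144, 0.0401]
tool_rot: [0.001, -0.03, 1.0, -0.0]
contact_force: [-0.1, -0.4, -0.6]
width: 0.0287
gripper_force: 59.9
```

```bash
python3 - <<'E'
from h import *
go(.6346,-.1144,.015,93.5);held("w10",.0207)
E
```

```text
t [-0.1  0.  25.1] a [-0.   0.1 -0. ] q7 1.76
y -0.1156 low x 0.5966 -> cx 0.6296 53.2 29.3 86.6 tcp [ 0.6346 -0.1146  0.0403]
y -0.1183 low x 0.5596 -> cx 0.5926 17.5 23.5 90.0 tcp [ 0.6346 -0.1146  0.0403]
```

```bash
python3 - <<'E'
from h import *
for f,b,T0 in(("w6",.0221,.0401),("w10",.0207,.0401)):
    c=load(f);c["image"]=cv2.imread(f"pics/{f}.png")[:,:,::-1]
    im=cv2.cvtColor(cv2.imread(f"pics/{f}.png"),cv2.COLOR_BGR2GRAY)
    print(f,im[205:250:2,272:284].mean(1).astype(int), [round(pix(c,278,r,T0+b+.042)[0],4) for r in(231,235,239,243)])
E
```

```text
w6 [ 42  40  41  39  41  42  41  42  43  46  49 110 116 112 114 111 210 226
 226 226 226  99  95] [np.float64(0.6033), np.float64(0.605), np.float64(0.6067), np.float64(0.6085)]
w10 [ 35  34  36  36  36  36  37  38  42  47 114 118 119 114 156 226 231 231
 231 231  96  97  97] [np.float64(0.6003), np.float64(0.602), np.float64(0.6038), np.float64(0.6055)]
```

>>> jog_arm(
  steps=[
    {"tx": 0, "ty": 0, "tz": 8, "ax": 0, "ay": 0, "az": 0, "claw": -1},
    {"tx": 0, "ty": 0, "tz": 16, "ax": 0, "ay": 0, "az": 0, "claw": -1},
    {"tx": 0, "ty": 0, "tz": 22, "ax": 0, "ay": 0, "az": 0, "claw": -1},
    {"tx": 0, "ty": 0, "tz": 26, "ax": 0, "ay": 0, "az": 0, "claw": -1},
    {"tx": 0, "ty": 0, "tz": 26, "ax": 0, "ay": 0, "az": 0, "claw": -1},
  ],
)

```text
time: 18.68
position: [0.6331, -0.1147, 0.0133]
tool_rot: [-0.0, -0.03, 1.0, 0.0]
contact_force: [-4.9, -0.1, 10.3]
width: 0.0289
gripper_force: 61.3
```

>>> jog_arm(
  steps=[
    {"tx": 0, "ty": 0, "tz": 0, "ax": 0, "ay": 0, "az": 0, "claw": 0},
    {"tx": 0, "ty": 0, "tz": 0, "ax": 0, "ay": 0, "az": 0, "claw": 0},
    {"tx": 0, "ty": 0, "tz": 0, "ax": 0, "ay": 0, "az": 0, "claw": 0},
    {"tx": 0, "ty": 0, "tz": -20, "ax": 0, "ay": 0, "az": 0, "claw": 0},
    {"tx": 0, "ty": 0, "tz": -60, "ax": 0, "ay": 0, "az": 0, "claw": 0},
    {"tx": 0, "ty": 0, "tz": -100, "ax": 0, "ay": 0, "az": 0, "claw": 1},
    {"tx": 0, "ty": 0, "tz": -140, "ax": 0, "ay": 0, "az": 0, "claw": 1},
    {"tx": 0, "ty": 0, "tz": -180, "ax": 0, "ay": 0, "az": 0, "claw": 1},
    {"tx": 0, "ty": 0, "tz": -180, "ax": 0, "ay": 0, "az": 0, "claw": 1},
  ],
)

```text
time: 19.43
position: [0.638, -0.1156, 0.2018]
tool_rot: [0.007, -0.03, 1.0, -0.001]
contact_force: [1.5, -0.3, 1.7]
width: 0.0851
gripper_force: 0.0
```

```bash
python3 - <<'E'
from h import *
c=shot("wrist","w11");cv2.imwrite("pics/w11n.png",ortho(c,.597,-.145,.076,.12,.0006))
t=shot("top","top4")
for n,(x,y) in dict(a=(.579,.412)).items(): print(n);module(t,x,y)
o=ortho(t,.597,-.145,.076,.12,.0006);cv2.imwrite("pics/n4.png",np.hstack([cv2.imread("pics/w11n.png"),o]))
go(.59,.41,.19,90)
E
```

```text
a
[(0.5776, 0.4151, np.float32(2.2), 64.8, 35.4)]
t [ 13.1 526.8   4.4] a [-0.   0.2  3.5] q7 1.76
```

View pics/n4.png

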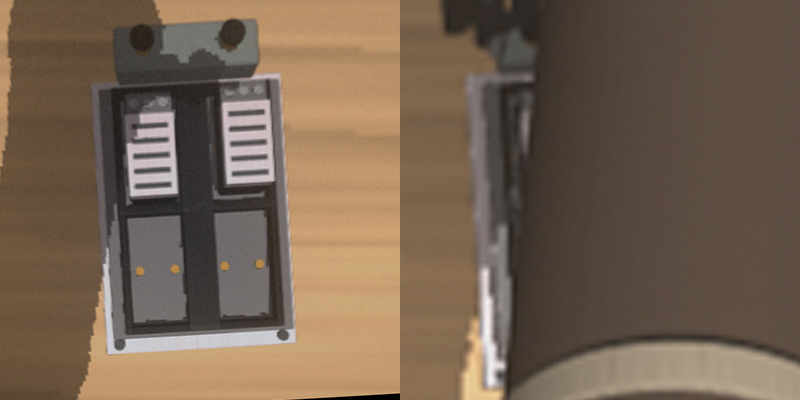

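>>> jog_arm(
  steps=[
    {"tx": 13, "ty": 527, "tz": 0, "ax": 0, "ay": 0, "az": 3, "claw": 1},
    {"tx": 13, "ty": 527, "tz": 0, "ax": 0, "ay": 0, "az": 3, "claw": 1},
    {"tx": 13, "ty": 527, "tz": 0, "ax": 0, "ay": 0, "az": 3, "claw": 1},
    {"tx": 13, "ty": 527, "tz": 0, "ax": 0, "ay": 0, "az": 3, "claw": 1},
    {"tx": 13, "ty": 527, "tz": 0, "ax": 0, "ay": 0, "az": 3, "claw": 1},
    {"tx": 13, "ty": 527, "tz": 0, "ax": 0, "ay": 0, "az": 3, "claw": 1},
    {"tx": 13, "ty": 527, "tz": 0, "ax": 0, "ay": 0, "az": 3, "claw": 1},
    {"tx": 13, "ty": 527, "tz": 0, "ax": 0, "ay": 0, "az": 3, "claw": 1},
    {"tx": 13, "ty": 527, "tz": 0, "ax": 0, "ay": 0, "az": 3, "claw": 1},
    {"tx": 13, "ty": 527, "tz": 0, "ax": 0, "ay": 0, "az": 3, "claw": 1},
    {"tx": 13, "ty": 527, "tz": 0, "ax": 0, "ay": 0, "az": 3, "claw": 1},
    {"tx": 13, "ty": 527, "tz": 0, "ax": 0, "ay": 0, "az": 3, "claw": 1},
    {"tx": 13, "ty": 527, "tz": 20, "ax": 0, "ay": 0, "az": 3, "claw": 1},
    {"tx": 13, "ty": 527, "tz": 20, "ax": 0, "ay": 0, "az": 3, "claw": 1},
    {"tx": 13, "ty": 527, "tz": 20, "ax": 0, "ay": 0, "az": 3, "claw": 1},
    {"tx": 13, "ty": 527, "tz": 20, "ax": 0, "ay": 0, "az": 3, "claw": 1},
    {"tx": 13, "ty": 527, "tz": 20, "ax": 0, "ay": 0, "az": 3, "claw": 1},
  ],
)

```text
time: 20.95
position: [0.5897, 0.4085, 0.1722]
tool_rot: [-0.0, -0.003, 1.0, -0.001]
contact_force: [0.6, 0.4, 0.0]
width: 0.0854
gripper_force: 0.0
```

```bash
python3 - <<'E'
from h import *
c=shot("wrist","w12")
o=module(c,.578,.413,h=.06,f="w12m")
go(.5776,.4151,-.023,92.2)
E
```

```text
[(0.571, 0.4148, np.float32(2.5), 51.5, 29.8)]
t [ 12.3   6.7 195.8] a [-0.   0.  -1.9] q7 0.88
```

>>> jog_arm(
  steps=[
    {"tx": 12, "ty": 6.5, "tz": 40, "ax": 0, "ay": 0, "az": -2, "claw": 0.3},
    {"tx": 12, "ty": 6.5, "tz": 80, "ax": 0, "ay": 0, "az": -2, "claw": 0.3},
    {"tx": 12, "ty": 6.5, "tz": 120, "ax": 0, "ay": 0, "az": -2, "claw": 0.3},
    {"tx": 12, "ty": 6.5, "tz": 150, "ax": 0, "ay": 0, "az": -2, "claw": 0.3},
    {"tx": 12, "ty": 6.5, "tz": 175, "ax": 0, "ay": 0, "az": -2, "claw": 0.3},
    {"tx": 12, "ty": 6.5, "tz": 190, "ax": 0, "ay": 0, "az": -2, "claw": 0.3},
    {"tx": 12, "ty": 6.5, "tz": 195, "ax": 0, "ay": 0, "az": -2, "claw": 0.3},
    {"tx": 12, "ty": 6.5, "tz": 195, "ax": 0, "ay": 0, "az": -2, "claw": 0.3},
    {"tx": 12, "ty": 6.5, "tz": 195, "ax": 0, "ay": 0, "az": -2, "claw": -1},
    {"tx": 12, "ty": 6.5, "tz": 195, "ax": 0, "ay": 0, "az": -2, "claw": -1},
    {"tx": 12, "ty": 6.5, "tz": 195, "ax": 0, "ay": 0, "az": -2, "claw": -1},
    {"tx": 12, "ty": 6.5, "tz": 195, "ax": 0, "ay": 0, "az": -2, "claw": -1},
    {"tx": 12, "ty": 6.5, "tz": 195, "ax": 0, "ay": 0, "az": -2, "claw": -1},
  ],
)

```text
time: 22.08
position: [0.5783, 0.4178, -0.0197]
tool_rot: [0.002, -0.021, 1.0, 0.001]
contact_force: [0.4, -0.8, 7.7]
width: 0.0288
gripper_force: 60.9
```

>>> jog_arm(
  steps=[
    {"tx": 0, "ty": 0, "tz": -35, "ax": 0, "ay": 0, "az": 0, "claw": -1},
    {"tx": 0, "ty": 0, "tz": -75, "ax": 0, "ay": 0, "az": 0, "claw": -1},
    {"tx": 0, "ty": 0, "tz": -115, "ax": 0, "ay": 0, "az": 0, "claw": -1},
    {"tx": 0, "ty": 0, "tz": -155, "ax": 0, "ay": 0, "az": 0, "claw": -1},
    {"tx": 0, "ty": 0, "tz": -190, "ax": 0, "ay": 0, "az": 0, "claw": -1},
    {"tx": 0, "ty": 0, "tz": -215, "ax": 0, "ay": 0, "az": 0, "claw": -1},
    {"tx": 0, "ty": 0, "tz": -215, "ax": 0, "ay": 0, "az": 0, "claw": -1},
    {"tx": 0, "ty": 0, "tz": -215, "ax": 0, "ay": 0, "az": 0, "claw": -1},
  ],
)

```text
time: 22.75
position: [0.5774, 0.4175, 0.1952]
tool_rot: [0.002, -0.021, 1.0, 0.001]
contact_force: [0.3, -0.9, -3.1]
width: 0.029
gripper_force: 60.3
```

```bash
python3 - <<'E'
from h import *
go(.5547,-.119,.04,93.5)
E
```

```text
t [  46.2 -535.4  153.7] a [ 0.1  0.2 -1. ] q7 0.89
```

>>> jog_arm(
  steps=[
    {"tx": 46, "ty": -535, "tz": 0, "ax": 0, "ay": 0, "az": -1, "claw": -1},
    {"tx": 46, "ty": -535, "tz": 0, "ax": 0, "ay": 0, "az": -1, "claw": -1},
    {"tx": 46, "ty": -535, "tz": 0, "ax": 0, "ay": 0, "az": -1, "claw": -1},
    {"tx": 46, "ty": -535, "tz": 0, "ax": 0, "ay": 0, "az": -1, "claw": -1},
    {"tx": 46, "ty": -535, "tz": 0, "ax": 0, "ay": 0, "az": -1, "claw": -1},
    {"tx": 46, "ty": -535, "tz": 0, "ax": 0, "ay": 0, "az": -1, "claw": -1},
    {"tx": 46, "ty": -535, "tz": 0, "ax": 0, "ay": 0, "az": -1, "claw": -1},
    {"tx": 46, "ty": -535, "tz": 0, "ax": 0, "ay": 0, "az": -1, "claw": -1},
    {"tx": 46, "ty": -535, "tz": 0, "ax": 0, "ay": 0, "az": -1, "claw": -1},
    {"tx": 46, "ty": -535, "tz": 0, "ax": 0, "ay": 0, "az": -1, "claw": -1},
    {"tx": 46, "ty": -535, "tz": 0, "ax": 0, "ay": 0, "az": -1, "claw": -1},
    {"tx": 46, "ty": -535, "tz": 0, "ax": 0, "ay": 0, "az": -1, "claw": -1},
    {"tx": 46, "ty": -535, "tz": 0, "ax": 0, "ay": 0, "az": -1, "claw": -1},
    {"tx": 46, "ty": -535, "tz": 0, "ax": 0, "ay": 0, "az": -1, "claw": -1},
    {"tx": 46, "ty": -535, "tz": 0, "ax": 0, "ay": 0, "az": -1, "claw": -1},
    {"tx": 46, "ty": -535, "tz": 0, "ax": 0, "ay": 0, "az": -1, "claw": -1},
  ],
)

```text
time: 24.08
position: [0.5528, -0.119, 0.1913]
tool_rot: [-0.001, -0.03, 1.0, 0.0]
contact_force: [0.2, 0.1, -2.7]
width: 0.029
gripper_force: 60.4
```

>>> jog_arm(
  steps=[
    {"tx": 0, "ty": 0, "tz": 40, "ax": 0, "ay": 0, "az": 0, "claw": -1},
    {"tx": 0, "ty": 0, "tz": 80, "ax": 0, "ay": 0, "az": 0, "claw": -1},
    {"tx": 0, "ty": 0, "tz": 120, "ax": 0, "ay": 0, "az": 0, "claw": -1},
    {"tx": 0, "ty": 0, "tz": 145, "ax": 0, "ay": 0, "az": 0, "claw": -1},
    {"tx": 0, "ty": 0, "tz": 153, "ax": 0, "ay": 0, "az": 0, "claw": -1},
    {"tx": 0, "ty": 0, "tz": 153, "ax": 0, "ay": 0, "az": 0, "claw": -1},
    {"tx": 0, "ty": 0, "tz": 153, "ax": 0, "ay": 0, "az": 0, "claw": -1},
  ],
)

```text
time: 24.67
position: [0.5544, -0.1186, 0.0403]
tool_rot: [0.0, -0.031, 1.0, 0.0]
contact_force: [0.4, 0.1, -0.7]
width: 0.0289
gripper_force: 60.4
```

```bash
python3 - <<'E'
from h import *
go(.5547,-.119,.0145,93.5)
s=tool()[1];c=shot("wrist","w13");im=cv2.cvtColor(cv2.imread("pics/w13.png"),cv2.COLOR_BGR2GRAY)
r=im[205:260,272:284].mean(1).astype(int);i=205+int(np.argmax(r>170));z=s["position"][2]+.0197+.042
print(r[::2],i,"cx",pix(c,278,i,z)[0]+.033)
E
```

```text
t [-0.3 -0.4 25.8] a [0.  0.  0.1] q7 1.8
[ 43  38  39  38  38  38  37  37  37  39  42  93  97  98  94 109 186 198
 198 198 199  81  81  81 164 199 199 199] 237 cx 0.556377443489556
```

>>> jog_arm(
  steps=[
    {"tx": 1, "ty": 0, "tz": 8, "ax": 0, "ay": 0, "az": 0, "claw": -1},
    {"tx": 1, "ty": 0, "tz": 16, "ax": 0, "ay": 0, "az": 0, "claw": -1},
    {"tx": 1, "ty": 0, "tz": 22, "ax": 0, "ay": 0, "az": 0, "claw": -1},
    {"tx": 1, "ty": 0, "tz": 25, "ax": 0, "ay": 0, "az": 0, "claw": -1},
    {"tx": 1, "ty": 0, "tz": 25, "ax": 0, "ay": 0, "az": 0, "claw": -1},
  ],
)

```text
time: 25.13
position: [0.5525, -0.1196, 0.0145]
tool_rot: [-0.0, -0.03, 1.0, 0.0]
contact_force: [0.3, -0.0, -2.2]
width: 0.0292
gripper_force: 60.6
```

>>> jog_arm(
  steps=[
    {"tx": 0, "ty": 0, "tz": 1, "ax": 0, "ay": 0, "az": 0, "claw": -1},
    {"tx": 0, "ty": 0, "tz": 1, "ax": 0, "ay": 0, "az": 0, "claw": 0},
    {"tx": 0, "ty": 0, "tz": 1, "ax": 0, "ay": 0, "az": 0, "claw": 0},
    {"tx": 0, "ty": 0, "tz": 1, "ax": 0, "ay": 0, "az": 0, "claw": 0},
    {"tx": 0, "ty": 0, "tz": -20, "ax": 0, "ay": 0, "az": 0, "claw": 0},
    {"tx": 0, "ty": 0, "tz": -60, "ax": 0, "ay": 0, "az": 0, "claw": 0},
    {"tx": 0, "ty": 0, "tz": -100, "ax": 0, "ay": 0, "az": 0, "claw": 1},
    {"tx": 0, "ty": 0, "tz": -140, "ax": 0, "ay": 0, "az": 0, "claw": 1},
    {"tx": 0, "ty": 0, "tz": -200, "ax": 0, "ay": 0, "az": 0, "claw": 1},
    {"tx": 0, "ty": 0, "tz": -230, "ax": 0, "ay": 0, "az": 0, "claw": 1},
    {"tx": 0, "ty": 0, "tz": -230, "ax": 0, "ay": 0, "az": 0, "claw": 1},
  ],
)

```text
time: 26.05
position: [0.5561, -0.1204, 0.2526]
tool_rot: [0.006, -0.03, 1.0, -0.001]
contact_force: [0.7, -0.4, 1.0]
width: 0.0854
gripper_force: 0.0
```

```bash
python3 - <<'E'
from h import *
c=load("top1")
Q=lambda u,v,z:pix(c,110+u/4,150+v/4,z)[:2]
B=np.array([Q(*p,.106) for p in[(446,126),(487,128),(459,282),(417,277)]]);print(B,B.mean(0))
d=(B[0]+B[1]-B[2]-B[3])/2;print(np.linalg.norm(d),np.degrees(np.arctan2(d[1],d[0])))
t=shot("top","top5");print(abs(t["image"][190:280,190:255].astype(int)-cv2.imread("pics/top1.png")[190:280,190:255,::-1]).mean())
go(.64,.13,.28,90)
E
```

```text
[[0.62465957 0.15021258]
 [0.62322133 0.12210762]
 [0.51625055 0.13830016]
 [0.51967273 0.16656367]] [0.57095105 0.14429601]
0.10722070910134746 -8.728932804585469
23.357150997150995
t [-99.5 244.7 -28.7] a [-0.1  0.6  3.4] q7 1.78
```

>>> jog_arm(
  steps=[
    {"tx": -100, "ty": 245, "tz": -25, "ax": 0, "ay": 0, "az": 3, "claw": 1},
    {"tx": -100, "ty": 245, "tz": -25, "ax": 0, "ay": 0, "az": 3, "claw": 1},
    {"tx": -100, "ty": 245, "tz": -25, "ax": 0, "ay": 0, "az": 3, "claw": 1},
    {"tx": -100, "ty": 245, "tz": -25, "ax": 0, "ay": 0, "az": 3, "claw": 1},
    {"tx": -100, "ty": 245, "tz": -25, "ax": 0, "ay": 0, "az": 3, "claw": 1},
    {"tx": -100, "ty": 245, "tz": -25, "ax": 0, "ay": 0, "az": 3, "claw": 1},
    {"tx": -100, "ty": 245, "tz": -25, "ax": 0, "ay": 0, "az": 3, "claw": 1},
    {"tx": -100, "ty": 245, "tz": -25, "ax": 0, "ay": 0, "az": 3, "claw": 1},
    {"tx": -100, "ty": 245, "tz": -25, "ax": 0, "ay": 0, "az": 3, "claw": 1},
    {"tx": -100, "ty": 245, "tz": -25, "ax": 0, "ay": 0, "az": 3, "claw": 1},
  ],
)

```text
time: 26.93
position: [0.6375, 0.1292, 0.2687]
tool_rot: [-0.001, -0.003, 1.0, -0.001]
contact_force: [0.3, -1.3, 0.1]
width: 0.0852
gripper_force: 0.0
```

```bash
python3 - <<'E'
from h import *
c=shot("wrist","w14")
a=ortho(c,.571,.144,.106,.12,.0006);b=ortho(c,.597,-.145,.076,.12,.0006)
cv2.imwrite("pics/w14n.png",np.hstack([a,b]))
E
```

```text
(no output)
```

View pics/w14n.png

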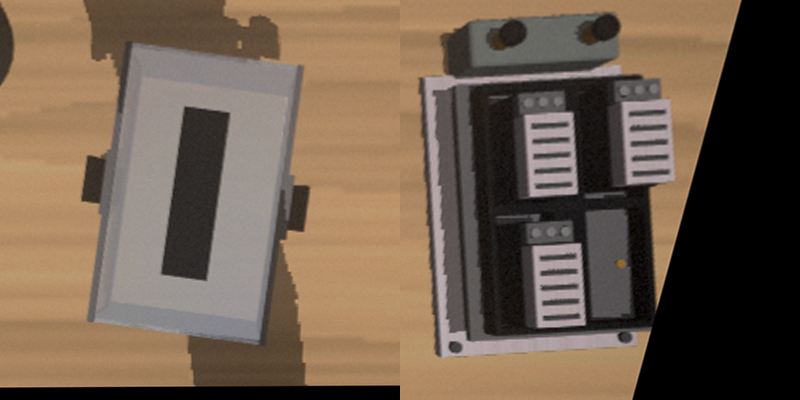

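```bash
python3 - <<'E'
from h import *
go(.576,.147,.044,82.2)
E
```

```text
t [ 61.3  19.  225.1] a [-0.1 -0.   8.1] q7 1.3
```

>>> jog_arm(
  steps=[
    {"tx": 30, "ty": 10, "tz": 25, "ax": 0, "ay": 0, "az": 6, "claw": 0.4},
    {"tx": 61, "ty": 19, "tz": 50, "ax": 0, "ay": 0, "az": 8, "claw": 0.1},
    {"tx": 61, "ty": 19, "tz": 90, "ax": 0, "ay": 0, "az": 8, "claw": 0},
    {"tx": 61, "ty": 19, "tz": 130, "ax": 0, "ay": 0, "az": 8, "claw": 0},
    {"tx": 61, "ty": 19, "tz": 165, "ax": 0, "ay": 0, "az": 8, "claw": 0},
    {"tx": 61, "ty": 19, "tz": 190, "ax": 0, "ay": 0, "az": 8, "claw": 0},
    {"tx": 61, "ty": 19, "tz": 210, "ax": 0, "ay": 0, "az": 8, "claw": 0},
    {"tx": 61, "ty": 19, "tz": 222, "ax": 0, "ay": 0, "az": 8, "claw": 0},
    {"tx": 61, "ty": 19, "tz": 222, "ax": 0, "ay": 0, "az": 8, "claw": 0},
  ],
)

```text
time: 27.73
position: [0.575, 0.1473, 0.0453]
tool_rot: [-0.002, 0.067, 0.998, -0.001]
contact_force: [0.5, -0.2, -0.4]
width: 0.0425
gripper_force: 0.0
```

>>> jog_arm(
  steps=[
    {"tx": 0, "ty": 0, "tz": 0, "ax": 0, "ay": 0, "az": 0, "claw": -1},
    {"tx": 0, "ty": 0, "tz": 0, "ax": 0, "ay": 0, "az": 0, "claw": -1},
    {"tx": 0, "ty": 0, "tz": 0, "ax": 0, "ay": 0, "az": 0, "claw": -1},
    {"tx": 0, "ty": 0, "tz": 0, "ax": 0, "ay": 0, "az": 0, "claw": -1},
    {"tx": 0, "ty": 0, "tz": 0, "ax": 0, "ay": 0, "az": 0, "claw": -1},
    {"tx": 0, "ty": 0, "tz": 0, "ax": 0, "ay": 0, "az": 0, "claw": -1},
  ],
)

```text
time: 28.23
position: [0.5779, 0.1491, 0.0495]
tool_rot: [0.001, 0.066, 0.998, 0.0]
contact_force: [-0.5, -2.6, 5.2]
width: 0.0148
gripper_force: 61.2
```

>>> jog_arm(
  steps=[
    {"tx": 0, "ty": 0, "tz": -25, "ax": 0, "ay": 0, "az": 0, "claw": -1},
    {"tx": 0, "ty": 0, "tz": -55, "ax": 0, "ay": 0, "az": 0, "claw": -1},
    {"tx": 0, "ty": 0, "tz": -85, "ax": 0, "ay": 0, "az": 0, "claw": -1},
    {"tx": 0, "ty": 0, "tz": -115, "ax": 0, "ay": 0, "az": 0, "claw": -1},
    {"tx": 0, "ty": 0, "tz": -135, "ax": 0, "ay": 0, "az": 0, "claw": -1},
    {"tx": 0, "ty": 0, "tz": -145, "ax": 0, "ay": 0, "az": 0, "claw": -1},
    {"tx": 0, "ty": 0, "tz": -145, "ax": 0, "ay": 0, "az": 0, "claw": -1},
    {"tx": 0, "ty": 0, "tz": -145, "ax": 0, "ay": 0, "az": 0, "claw": -1},
  ],
)

```text
time: 28.9
position: [0.5762, 0.1495, 0.192]
tool_rot: [-0.0, 0.066, 0.998, -0.0]
contact_force: [0.4, 0.2, -4.2]
width: 0.0145
gripper_force: 60.0
```

```bash
python3 - <<'E'
from h import *
c=shot("wrist","w15");T,s=tool();print(s["position"],s["width"],s["contact_force"])
cv2.imwrite("pics/w15s.png",c["image"][:,:,::-1])
go(.5965,-.1455,.19,93.5)
# column profile along cover axis
g=cv2.cvtColor(c["image"],cv2.COLOR_RGB2GRAY);print(g[60:260:3,270:286].mean(1).astype(int))
dz=s["position"][2]-.0495
for d in(-.045,-.092):
    for z in(.106,.076,.03): print(d,z,proj(c,[(T@[-d,0,s["position"][2]-z-dz,1])[:3]])[0].round(1))
E
```

```text
[0.57561206 0.14924216 0.19108713] 0.014501067443754349 [-0.43786989 -0.93590613 -4.38390046]
t [ -59.3 -289.5    1.2] a [ -0.   -0.1 -11. ] q7 1.11
[ 86  85  84  83  81  81  82 129 120 138 147 147 162 162 164 164 164 163
 164 163 164 164 164 164 163 164 162 163 162 161 161 160 161 161  77  50
  48  48  47  46  44  44  42  42  40  40  40  40  39  38  37  37  37  37
  38  36  36  36  36  35  35  35  35  34  34  34  32]
-0.045 0.106 [277.8 199.1]
-0.045 0.076 [277.7 182.6]
-0.045 0.03 [277.7 166.3]
-0.092 0.106 [277.6  75.8]
-0.092 0.076 [277.6  82. ]
-0.092 0.03 [277.6  87.8]
```

View pics/w15.png

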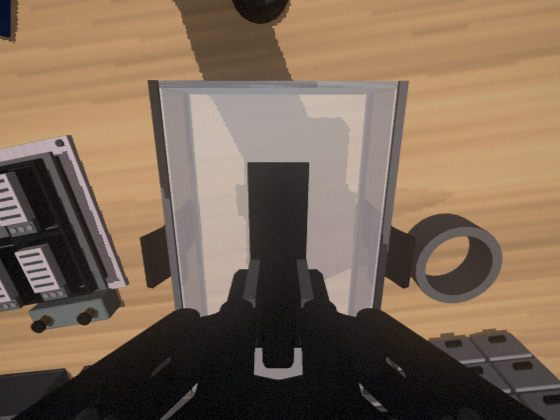

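>>> jog_arm(
  steps=[
    {"tx": -60, "ty": -289.5, "tz": 0, "ax": 0, "ay": 0, "az": -11, "claw": -1},
    {"tx": -60, "ty": -289.5, "tz": 0, "ax": 0, "ay": 0, "az": -11, "claw": -1},
    {"tx": -60, "ty": -289.5, "tz": 0, "ax": 0, "ay": 0, "az": -11, "claw": -1},
    {"tx": -60, "ty": -289.5, "tz": 0, "ax": 0, "ay": 0, "az": -11, "claw": -1},
    {"tx": -60, "ty": -289.5, "tz": 0, "ax": 0, "ay": 0, "az": -11, "claw": -1},
    {"tx": -60, "ty": -289.5, "tz": 0, "ax": 0, "ay": 0, "az": -11, "claw": -1},
    {"tx": -60, "ty": -289.5, "tz": 0, "ax": 0, "ay": 0, "az": -11, "claw": -1},
    {"tx": -60, "ty": -289.5, "tz": 0, "ax": 0, "ay": 0, "az": -11, "claw": -1},
    {"tx": -60, "ty": -289.5, "tz": 0, "ax": 0, "ay": 0, "az": -11, "claw": -1},
    {"tx": -60, "ty": -289.5, "tz": 0, "ax": 0, "ay": 0, "az": -11, "claw": -1},
    {"tx": -60, "ty": -289.5, "tz": 0, "ax": 0, "ay": 0, "az": -11, "claw": -1},
    {"tx": -60, "ty": -289.5, "tz": 0, "ax": 0, "ay": 0, "az": -11, "claw": -1},
  ],
)

```text
time: 29.95
position: [0.5979, -0.1434, 0.1918]
tool_rot: [-0.001, -0.031, 1.0, 0.001]
contact_force: [-0.3, -0.3, -2.8]
width: 0.0145
gripper_force: 60.1
```

```bash
python3 - <<'E'
from h import *
go(.5973,-.1456,.11,93.5);c=shot("wrist","w16");T,s=tool();print(s["position"],s["width"])
g=cv2.cvtColor(c["image"],cv2.COLOR_RGB2GRAY);r=g[60:200,270:286].mean(1).astype(int);print(r[10:40],r[90:115])
f=g[170:176].mean(0);print("rib cols",[i for i in range(220,340) if (f[i]<90)!=(f[i-1]<90)])
E
```

```text
t [ 0.6 -2.2 81.8] a [ 0.1 -0.1  0.1] q7 1.82
[ 0.59806869 -0.14361196  0.19208575] 0.014184690235476114
[159 160 160 159 160 161 161 162 163 164 162 151 129 126 124 127 136 138
 147 147 146 147 147 147 170 194 195 195 195 195] [138 138 138 139 138 138 138 137 137 138 137 137  68  50  52  52  51  51
  50  51  50  49  49  50  49]
rib cols [248, 309]
```

>>> jog_arm(
  steps=[
    {"tx": 0.5, "ty": -1.5, "tz": 30, "ax": 0, "ay": 0, "az": 0, "claw": -1},
    {"tx": 0.5, "ty": -1.5, "tz": 55, "ax": 0, "ay": 0, "az": 0, "claw": -1},
    {"tx": 0.5, "ty": -1.5, "tz": 75, "ax": 0, "ay": 0, "az": 0, "claw": -1},
    {"tx": 0.5, "ty": -1.5, "tz": 85, "ax": 0, "ay": 0, "az": 0, "claw": -1},
    {"tx": 0.5, "ty": -1.5, "tz": 85, "ax": 0, "ay": 0, "az": 0, "claw": -1},
    {"tx": 0.5, "ty": -1.5, "tz": 85, "ax": 0, "ay": 0, "az": 0, "claw": -1},
  ],
)

```text
time: 30.5
position: [0.598, -0.1464, 0.1079]
tool_rot: [-0.0, -0.031, 1.0, 0.0]
contact_force: [0.6, -0.7, -3.6]
width: 0.0144
gripper_force: 59.9
```

```bash
python3 - <<'E'
from h import *
go(.5973,-.1456,.08,93.5)
c=shot("wrist","w17");T,s=tool();print(np.round(s["position"],4),s["contact_force"])
# base-plate -x edge corners in the view: print where nest -x edge and holes would be
yaw=np.radians(3.5);Rn=np.array([[np.cos(yaw),-np.sin(yaw)],[np.sin(yaw),np.cos(yaw)]])
for p in [(-.1,.0),(-.1,.05),(-.1,-.05)]:
    w=Rn@p+[.5965,-.1455];u,v=proj(c,[[*w,.008]])[0];g=cv2.cvtColor(c["image"],cv2.COLOR_RGB2HSV)[...,1]
    print(p,round(u,1),round(v,1),g[int(v)-10:int(v)+11,int(u)-2:int(u)+3].mean(1).astype(int))
E
```

```text
t [ 0.6  0.8 27.9] a [ 0. -0.  0.] q7 1.83
[ 0.5986 -0.1467  0.1088] [-0.14827638  0.31768725 -2.5927437 ]
(-0.1, 0.0) 279.2 82.2 [103 104 103 102 102 102 101 101  82   7   4   4   6   6   8   4   6   5
   5   4   7]
(-0.1, 0.05) 339.7 82.1 [107 106 106 105 104 104 104 103 100  13   5   4   4   6   5   5   2   4
   3   4   5]
(-0.1, -0.05) 218.8 82.2 [104 106 103 103 102 101  99  99  59   4   4   6   8   5   4   3   4   5
   3   4   4]
```

>>> jog_arm(
  steps=[
    {"tx": 1.3, "ty": 0.8, "tz": 8, "ax": 0, "ay": 0, "az": 0, "claw": -1},
    {"tx": 1.3, "ty": 0.8, "tz": 15, "ax": 0, "ay": 0, "az": 0, "claw": -1},
    {"tx": 1.3, "ty": 0.8, "tz": 20, "ax": 0, "ay": 0, "az": 0, "claw": -1},
    {"tx": 1.3, "ty": 0.8, "tz": 24, "ax": 0, "ay": 0, "az": 0, "claw": -1},
    {"tx": 1.3, "ty": 0.8, "tz": 24, "ax": 0, "ay": 0, "az": 0, "claw": -1},
  ],
)

```text
time: 30.97
position: [0.5957, -0.1461, 0.0826]
tool_rot: [-0.001, -0.03, 1.0, 0.0]
contact_force: [0.1, 0.7, -4.3]
width: 0.0142
gripper_force: 60.0
```

>>> jog_arm(
  steps=[
    {"tx": -0.5, "ty": 0, "tz": 2, "ax": 0, "ay": 0, "az": 0, "claw": -1},
    {"tx": -0.5, "ty": 0, "tz": 4, "ax": 0, "ay": 0, "az": 0, "claw": -1},
    {"tx": -0.5, "ty": 0, "tz": 6, "ax": 0, "ay": 0, "az": 0, "claw": -1},
    {"tx": -0.5, "ty": 0, "tz": 6, "ax": 0, "ay": 0, "az": 0, "claw": -1},
  ],
)

```text
time: 31.3
position: [0.5974, -0.146, 0.0779]
tool_rot: [0.0, -0.03, 1.0, 0.0]
contact_force: [0.9, 0.5, -1.2]
width: 0.0144
gripper_force: 60.3
```

>>> jog_arm(
  steps=[
    {"tx": 0, "ty": 0, "tz": 2, "ax": 0, "ay": 0, "az": 0, "claw": -1},
    {"tx": 0, "ty": 0, "tz": 4, "ax": 0, "ay": 0, "az": 0, "claw": -1},
    {"tx": 0, "ty": 0, "tz": 4, "ax": 0, "ay": 0, "az": 0, "claw": -1},
  ],
)

```text
time: 31.55
position: [0.5978, -0.1463, 0.0744]
tool_rot: [0.001, -0.03, 1.0, -0.0]
contact_force: [-0.1, 1.4, 3.7]
width: 0.0145
gripper_force: 61.0
```

>>> jog_arm(
  steps=[
    {"tx": 0, "ty": 0, "tz": 2, "ax": 0, "ay": 0, "az": 0, "claw": -1},
    {"tx": 0, "ty": 0, "tz": 4, "ax": 0, "ay": 0, "az": 0, "claw": -1},
    {"tx": 0, "ty": 0, "tz": 4, "ax": 0, "ay": 0, "az": 0, "claw": -1},
  ],
)

```text
time: 31.8
position: [0.5984, -0.1465, 0.0714]
tool_rot: [0.002, -0.03, 1.0, -0.0]
contact_force: [0.3, 1.1, 10.6]
width: 0.0149
gripper_force: 61.9
```

>>> jog_arm(
  steps=[
    {"tx": 0, "ty": 0, "tz": 2, "ax": 0, "ay": 0, "az": 0, "claw": -1},
    {"tx": 0, "ty": 0, "tz": 4, "ax": 0, "ay": 0, "az": 0, "claw": -1},
    {"tx": 0, "ty": 0, "tz": 4, "ax": 0, "ay": 0, "az": 0, "claw": -1},
  ],
)

```text
time: 32.05
position: [0.5974, -0.146, 0.0656]
tool_rot: [0.0, -0.03, 1.0, 0.0]
contact_force: [2.1, 1.2, 1.0]
width: 0.0146
gripper_force: 60.7
```

>>> jog_arm(
  steps=[
    {"tx": 0, "ty": 0, "tz": 2, "ax": 0, "ay": 0, "az": 0, "claw": -1},
    {"tx": 0, "ty": 0, "tz": 4, "ax": 0, "ay": 0, "az": 0, "claw": -1},
    {"tx": 0, "ty": 0, "tz": 4, "ax": 0, "ay": 0, "az": 0, "claw": -1},
  ],
)

```text
time: 32.3
position: [0.5964, -0.1463, 0.0615]
tool_rot: [-0.001, -0.03, 1.0, 0.0]
contact_force: [-1.0, 0.8, 4.1]
width: 0.0143
gripper_force: 61.0
```

>>> jog_arm(
  steps=[
    {"tx": 0, "ty": 0, "tz": 2, "ax": 0, "ay": 0, "az": 0, "claw": -1},
    {"tx": 0, "ty": 0, "tz": 4, "ax": 0, "ay": 0, "az": 0, "claw": -1},
    {"tx": 0, "ty": 0, "tz": 4, "ax": 0, "ay": 0, "az": 0, "claw": -1},
  ],
)

```text
time: 32.55
position: [0.5965, -0.1463, 0.0614]
tool_rot: [0.0, -0.03, 1.0, 0.0]
contact_force: [-13.8, 4.1, 34.7]
width: 0.0146
gripper_force: 65.3
```

>>> jog_arm(
  steps=[
    {"tx": 0, "ty": 0, "tz": -4, "ax": 0, "ay": 0, "az": 0, "claw": -1},
    {"tx": 0, "ty": 0, "tz": -6, "ax": 0, "ay": 0, "az": 0, "claw": -1},
    {"tx": 0, "ty": 0, "tz": -6, "ax": 0, "ay": 0, "az": 0, "claw": -1},
  ],
)

```text
time: 32.8
position: [0.5958, -0.1463, 0.0627]
tool_rot: [-0.001, -0.03, 1.0, 0.0]
contact_force: [0.3, 0.6, -2.9]
width: 0.0146
gripper_force: 60.1
```

>>> jog_arm(
  steps=[
    {"tx": 0, "ty": 0, "tz": -2, "ax": 0, "ay": 0, "az": 0, "claw": -1},
    {"tx": 0, "ty": 0, "tz": -2, "ax": 0, "ay": 0, "az": 0, "claw": -1},
  ],
)

```text
time: 32.97
position: [0.5953, -0.1463, 0.0632]
tool_rot: [-0.002, -0.03, 1.0, 0.0]
contact_force: [1.7, -0.8, -20.0]
width: 0.0142
gripper_force: 60.2
```

>>> jog_arm(
  steps=[
    {"tx": 0, "ty": 0, "tz": 3, "ax": 0, "ay": 0, "az": 0, "claw": -1},
    {"tx": 0, "ty": 0, "tz": 5, "ax": 0, "ay": 0, "az": 0, "claw": -1},
    {"tx": 0, "ty": 0, "tz": 5, "ax": 0, "ay": 0, "az": 0, "claw": -1},
  ],
)

```text
time: 33.22
position: [0.597, -0.1463, 0.0616]
tool_rot: [0.0, -0.03, 1.0, 0.0]
contact_force: [-1.6, 0.8, -2.0]
width: 0.0144
gripper_force: 62.6
```

>>> jog_arm(
  steps=[
    {"tx": 0, "ty": 0, "tz": 0, "ax": 0, "ay": 0, "az": 0, "claw": 0},
    {"tx": 0, "ty": 0, "tz": 0, "ax": 0, "ay": 0, "az": 0, "claw": 0},
    {"tx": 0, "ty": 0, "tz": 0, "ax": 0, "ay": 0, "az": 0, "claw": 0},
    {"tx": 0, "ty": 0, "tz": -20, "ax": 0, "ay": 0, "az": 0, "claw": 0},
    {"tx": 0, "ty": 0, "tz": -60, "ax": 0, "ay": 0, "az": 0, "claw": 0},
    {"tx": 0, "ty": 0, "tz": -100, "ax": 0, "ay": 0, "az": 0, "claw": 0},
    {"tx": 0, "ty": 0, "tz": -140, "ax": 0, "ay": 0, "az": 0, "claw": 0},
    {"tx": 0, "ty": 0, "tz": -170, "ax": 0, "ay": 0, "az": 0, "claw": 0},
    {"tx": 0, "ty": 0, "tz": -170, "ax": 0, "ay": 0, "az": 0, "claw": 0},
  ],
)

```text
time: 33.97
position: [0.6006, -0.1472, 0.2388]
tool_rot: [0.006, -0.03, 1.0, -0.001]
contact_force: [0.1, -0.7, -0.9]
width: 0.0425
gripper_force: 0.0
```

```bash
python3 - <<'E'
from h import *
c=shot("wrist","w18");T,s=tool();print(s["position"],s["q"])
o=ortho(c,.5965,-.1455,.088,.1);g=cv2.cvtColor(o,cv2.COLOR_BGR2GRAY)
m=(g<75).astype(np.uint8);n,l,st,ce=cv2.connectedComponentsWithStats(m)
i=l[200,200];r=cv2.minAreaRect(np.argwhere(l==i)[:,::-1].astype(np.float32));print(i,st[i],np.array(r[1])/2,r[2],"centre",.5965+.1-r[0][1]*.0005,-.1455+.1-r[0][0]*.0005)
go(.485,-.425,.2,81.6);go(.485,-.425,.2,-98.4)
E
```

```text
[ 0.59927355 -0.1468861   0.23524787] [ 0.09953672  0.3591196   0.08432385  1.57400935 -0.03186262  1.20148437
  1.82070628]
17 [  167    90    71   223 12837] [110.10799408  29.51004982] 86.8201675415039 centre 0.5959692230224609 -0.14644615936279295
t [ 131.1 -270.7   34.7] a [-0.1  0.5 11.8] q7 1.82
t [ 131.1 -270.7   34.7] a [-0.1  0.5 11.8] q7 1.82
```

>>> jog_arm(
  steps=[
    {"tx": 131, "ty": -271, "tz": 35, "ax": 0, "ay": 0, "az": 12, "claw": 0},
    {"tx": 131, "ty": -271, "tz": 35, "ax": 0, "ay": 0, "az": 12, "claw": 0},
    {"tx": 131, "ty": -271, "tz": 35, "ax": 0, "ay": 0, "az": 12, "claw": 0},
    {"tx": 131, "ty": -271, "tz": 35, "ax": 0, "ay": 0, "az": 12, "claw": 0},
    {"tx": 131, "ty": -271, "tz": 35, "ax": 0, "ay": 0, "az": 12, "claw": 0},
    {"tx": 131, "ty": -271, "tz": 35, "ax": 0, "ay": 0, "az": 12, "claw": 0},
    {"tx": 131, "ty": -271, "tz": 35, "ax": 0, "ay": 0, "az": 12, "claw": 0},
    {"tx": 131, "ty": -271, "tz": 35, "ax": 0, "ay": 0, "az": 12, "claw": 0},
    {"tx": 131, "ty": -271, "tz": 35, "ax": 0, "ay": 0, "az": 12, "claw": 0},
    {"tx": 131, "ty": -271, "tz": 35, "ax": 0, "ay": 0, "az": 12, "claw": 0},
    {"tx": 131, "ty": -271, "tz": 35, "ax": 0, "ay": 0, "az": 12, "claw": 0},
    {"tx": 131, "ty": -271, "tz": 35, "ax": 0, "ay": 0, "az": 12, "claw": 0},
  ],
)

```text
time: 35.02
position: [0.4838, -0.4226, 0.1955]
tool_rot: [0.0, 0.073, 0.997, 0.001]
contact_force: [0.9, -0.2, -0.4]
width: 0.0427
gripper_force: 0.0
```

```bash
cat >> h.py <<'E'
def pointer(f):
    c=shot("wrist",f);o=ortho(c,.485,-.425,.138,.04,.0002);g=cv2.cvtColor(o,cv2.COLOR_BGR2HSV)
    yy,xx=np.mgrid[:400,:400];m=((g[...,2]>110)&(np.hypot(xx-200,yy-200)<145)).astype(np.uint8)
    cv2.imwrite(f"pics/{f}p.png",np.hstack([o,cv2.cvtColor(m*255,cv2.COLOR_GRAY2BGR)]))
    n,l,st,ce=cv2.connectedComponentsWithStats(m)
    for i in range(1,n):
        if 500<st[i,4]<8000:
            p=np.argwhere(l==i)[:,::-1].astype(np.float32);r=cv2.minAreaRect(p);vx,vy,_,_=cv2.fitLine(p,2,0,.01,.01).ravel()
            a=np.degrees(np.arctan2(-vx,-vy));d=ce[i]-200
            print("size mm",np.array(r[1])*.2,"axis",round(a%180,2),"centroid dir",np.degrees(np.arctan2(-d[0],-d[1])),"r",np.hypot(*d)*.2)
E
python3 - <<'E'
from h import *
pointer("w19");go(.485,-.425,.0745,81.6)
E
```

```text
size mm [ 4.11265335 28.65867004] axis 171.74 centroid dir 171.5079241993622 r 14.835500643758596
t [ -1.5  -2.1 121.1] a [0. 0. 0.] q7 2.15
```

>>> jog_arm(
  steps=[
    {"tx": -1.5, "ty": -2, "tz": 40, "ax": 0, "ay": 0, "az": 0, "claw": 0},
    {"tx": -1.5, "ty": -2, "tz": 80, "ax": 0, "ay": 0, "az": 0, "claw": 0},
    {"tx": -1.5, "ty": -2, "tz": 105, "ax": 0, "ay": 0, "az": 0, "claw": 0},
    {"tx": -1.5, "ty": -2, "tz": 120, "ax": 0, "ay": 0, "az": 0, "claw": 0},
    {"tx": -1.5, "ty": -2, "tz": 120, "ax": 0, "ay": 0, "az": 0, "claw": 0},
    {"tx": -1.5, "ty": -2, "tz": 120, "ax": 0, "ay": 0, "az": 0, "claw": -1},
    {"tx": -1.5, "ty": -2, "tz": 120, "ax": 0, "ay": 0, "az": 0, "claw": -1},
    {"tx": -1.5, "ty": -2, "tz": 120, "ax": 0, "ay": 0, "az": 0, "claw": -1},
    {"tx": -1.5, "ty": -2, "tz": 120, "ax": 0, "ay": 0, "az": 0, "claw": -1},
    {"tx": -1.5, "ty": -2, "tz": 120, "ax": 0, "ay": 0, "az": 0, "claw": -1},
    {"tx": -1.5, "ty": -2, "tz": 120, "ax": 0, "ay": 0, "az": 0, "claw": -1},
  ],
)

```text
time: 35.98
position: [0.4847, -0.4248, 0.0763]
tool_rot: [0.0, 0.074, 0.997, 0.001]
contact_force: [0.2, 4.5, 3.1]
width: 0.0127
gripper_force: 59.3
```

>>> jog_arm(
  steps=[
    {"tx": 0, "ty": 0, "tz": 0, "ax": 0, "ay": 0, "az": 7, "claw": -1},
    {"tx": 0, "ty": 0, "tz": 0, "ax": 0, "ay": 0, "az": 14, "claw": -1},
    {"tx": 0, "ty": 0, "tz": 0, "ax": 0, "ay": 0, "az": 21, "claw": -1},
    {"tx": 0, "ty": 0, "tz": 0, "ax": 0, "ay": 0, "az": 28, "claw": -1},
    {"tx": 0, "ty": 0, "tz": 0, "ax": 0, "ay": 0, "az": 35, "claw": -1},
    {"tx": 0, "ty": 0, "tz": 0, "ax": 0, "ay": 0, "az": 42, "claw": -1},
    {"tx": 0, "ty": 0, "tz": 0, "ax": 0, "ay": 0, "az": 49, "claw": -1},
    {"tx": 0, "ty": 0, "tz": 0, "ax": 0, "ay": 0, "az": 56, "claw": -1},
    {"tx": 0, "ty": 0, "tz": 0, "ax": 0, "ay": 0, "az": 63, "claw": -1},
    {"tx": 0, "ty": 0, "tz": 0, "ax": 0, "ay": 0, "az": 70, "claw": -1},
    {"tx": 0, "ty": 0, "tz": 0, "ax": 0, "ay": 0, "az": 77, "claw": -1},
    {"tx": 0, "ty": 0, "tz": 0, "ax": 0, "ay": 0, "az": 84, "claw": -1},
    {"tx": 0, "ty": 0, "tz": 0, "ax": 0, "ay": 0, "az": 90, "claw": -1},
    {"tx": 0, "ty": 0, "tz": 0, "ax": 0, "ay": 0, "az": 90, "claw": -1},
  ],
)

```text
time: 37.15
position: [0.4832, -0.4257, 0.0763]
tool_rot: [-0.001, 0.76, 0.65, 0.0]
contact_force: [-4.2, 3.6, 5.8]
width: 0.0126
gripper_force: 59.8
```

>>> jog_arm(
  steps=[
    {"tx": 0, "ty": 0, "tz": 0, "ax": 0, "ay": 0, "az": 7, "claw": -1},
    {"tx": 0, "ty": 0, "tz": 0, "ax": 0, "ay": 0, "az": 14, "claw": -1},
    {"tx": 0, "ty": 0, "tz": 0, "ax": 0, "ay": 0, "az": 21, "claw": -1},
    {"tx": 0, "ty": 0, "tz": 0, "ax": 0, "ay": 0, "az": 28, "claw": -1},
    {"tx": 0, "ty": 0, "tz": 0, "ax": 0, "ay": 0, "az": 35, "claw": -1},
    {"tx": 0, "ty": 0, "tz": 0, "ax": 0, "ay": 0, "az": 42, "claw": -1},
    {"tx": 0, "ty": 0, "tz": 0, "ax": 0, "ay": 0, "az": 49, "claw": -1},
    {"tx": 0, "ty": 0, "tz": 0, "ax": 0, "ay": 0, "az": 56, "claw": -1},
    {"tx": 0, "ty": 0, "tz": 0, "ax": 0, "ay": 0, "az": 63, "claw": -1},
    {"tx": 0, "ty": 0, "tz": 0, "ax": 0, "ay": 0, "az": 70, "claw": -1},
    {"tx": 0, "ty": 0, "tz": 0, "ax": 0, "ay": 0, "az": 77, "claw": -1},
    {"tx": 0, "ty": 0, "tz": 0, "ax": 0, "ay": 0, "az": 84, "claw": -1},
    {"tx": 0, "ty": 0, "tz": 0, "ax": 0, "ay": 0, "az": 90, "claw": -1},
    {"tx": 0, "ty": 0, "tz": 0, "ax": 0, "ay": 0, "az": 90, "claw": -1},
  ],
)

```text
time: 38.32
position: [0.4822, -0.4241, 0.0763]
tool_rot: [-0.003, 0.997, -0.077, -0.001]
contact_force: [-8.1, 9.6, 13.2]
width: 0.0131
gripper_force: 61.0
```

```bash
python3 - <<'E'
from h import *
go(.485,-.425,.0745,-98.3);s=tool()[1];print(s["wrist_torque"],s["width"],s["q"])
E
```

```text
t [2.9 0.4 1.8] a [-0.3  0.2 -0.6] q7 -0.48
[2.2001404  1.80620715 0.04692507] 0.013077321772808723 [ 0.02323812  0.76605053  0.99145455  1.70593145 -0.71809116  1.08368306
 -0.47654972]
```

Grip held; open, rise and measure the pointer.

>>> jog_arm(
  steps=[
    {"tx": 0, "ty": 0, "tz": 0, "ax": 0, "ay": 0, "az": 0, "claw": 0},
    {"tx": 0, "ty": 0, "tz": 0, "ax": 0, "ay": 0, "az": 0, "claw": 0},
    {"tx": 0, "ty": 0, "tz": 0, "ax": 0, "ay": 0, "az": 0, "claw": 0},
    {"tx": 0, "ty": 0, "tz": -40, "ax": 0, "ay": 0, "az": 0, "claw": 0},
    {"tx": 0, "ty": 0, "tz": -80, "ax": 0, "ay": 0, "az": 0, "claw": 0},
    {"tx": 0, "ty": 0, "tz": -120, "ax": 0, "ay": 0, "az": 0, "claw": 0},
    {"tx": 0, "ty": 0, "tz": -120, "ax": 0, "ay": 0, "az": 0, "claw": 0},
    {"tx": 0, "ty": 0, "tz": -120, "ax": 0, "ay": 0, "az": 0, "claw": 0},
    {"tx": 0, "ty": 0, "tz": -120, "ax": 0, "ay": 0, "az": 0, "claw": 0},
  ],
)

```text
time: 39.07
position: [0.484, -0.4265, 0.1955]
tool_rot: [-0.0, 0.997, -0.074, 0.0]
contact_force: [-0.1, 0.1, -1.4]
width: 0.0428
gripper_force: 0.0
```

```bash
python3 - <<'E'
from h import *
pointer("w20")
t=shot("top","top6");a=cv2.imread("pics/top1.png").astype(int)
T,s=tool();print(s["position"])
o=ortho(t,.5965,-.1455,.088,.1);g=cv2.cvtColor(o,cv2.COLOR_BGR2GRAY);print(g[200,::20],g[::20,200])
d=abs(t["image"][:,:,::-1].astype(int)-a).max(2)
for n,(u,v) in dict(blue=(316,283),can=(267,125),tape=(160,165),carton=(115,290),barrel=(221,271),sd=(370,275),meter=(412,170)).items(): print(n,d[v-15:v+15,u-15:u+15].mean().round(1))
E
```

```text
size mm [ 4.20177879 29.97760315] axis 171.1 centroid dir -7.128856772629579 r 10.022715702686114
size mm [44.67523193 12.71213379] axis 26.54 centroid dir 117.61085273810471 r 23.51747985213213
size mm [13.89038086 46.67974548] axis 136.81 centroid dir -134.7248018290108 r 23.215383212873007
[ 0.48351418 -0.42606477  0.19435838]
[176 175  95  51 120 177 181 177 179  57  64  54 173 168 167 159 112  56
 179 179] [144 175 174 173 178  59  62  63  62  63  64  62  61  60  52  52 169 169
 169 134]
blue 99.9
can 24.4
tape 22.2
carton 28.6
barrel 33.9
sd 72.8
meter 17.6
```

```bash
python3 - <<'E'
from h import *
a=cv2.imread("pics/top1.png")
for f in("top5","top6"):
    b=cv2.imread(f"pics/{f}.png");r=[]
    for n,(u,v,w) in dict(blue=(316,283,14),can=(267,120,20),tape=(160,165,24),carton=(115,290,24),barrel=(221,271,16),sd=(370,275,34),meter=(412,170,26)).items():
        m=cv2.matchTemplate(b[v-w-20:v+w+20,u-w-20:u+w+20],a[v-w:v+w,u-w:u+w],5);_,mx,_,l=cv2.minMaxLoc(m);r.append((n,l[0]-20,l[1]-20,round(mx,2)))
    print(f,r,b[350,200],a[350,200])
E
```

```text
top5 [('blue', 0, 0, 0.39), ('can', 0, 0, 1.0), ('tape', 0, 0, 1.0), ('carton', 0, 0, 0.86), ('barrel', 0, 0, 1.0), ('sd', -4, 20, 0.1), ('meter', 0, 0, 0.63)] [140 190 229] [ 68  92 115]
top6 [('blue', 9, -3, 0.26), ('can', 0, 0, 1.0), ('tape', 0, 0, 1.0), ('carton', 0, 0, 0.86), ('barrel', 0, 0, 0.69), ('sd', 11, 10, 0.13), ('meter', 0, 0, 0.92)] [138 188 228] [ 68  92 115]
```

```bash
python3 -c "
from h import *
print(workorder.sign_off())"
```

```text
the job is handed in; nothing more can be done
None
```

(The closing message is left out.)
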